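# Present the next ink jar to the scanner

### The arm

A 6-joint arm with a two-finger parallel gripper is mounted at the origin on the work surface. World frame = base frame: x ahead of the robot, y to its left, z up, the work surface at z = 0. Lengths are in mm, angles in rad, forces in N, time in s.
With the tool pointing down it reaches from about 400 to 825 mm from the base axis. Payload 7 kg.
Tool frame: the origin (TCP) lies at the very end of the fingers, on their centre line; the grasp point (between the pads) lies 19 mm behind it; z points along the fingers, y is the line along which they close (so a half turn about z gives the same grasp; the last joint's range is limited). The gripper opens to 88 mm and grips with 3 to 60 N. Pads are 19 mm wide; open, the fingers measure 130 mm over their backs; the gripper's body (78 mm by 193 mm) begins 47 mm behind the grasp point.
Start: joints at [1.58, 0.359, 0.012, 0, -1.224, -0.288], TCP at [185.771, 648.91, 226.561] pointing down, gripper open.
Joint ranges: [-3.07, 3.07], [-1.43, 2.12], [-1.02, 1.25], [-3.03, 1.67], [-3.05, -0], [-3.03, 3.03]. Speed limits (rad/s): [2.39, 2.39, 3.01, 3.14, 3.14, 3.14].

### API

Orientations are given as a rotation vector (axis times angle).
In Python, from rig import env gives the robot as it stands. The module is installed in compiled form; this text tells all that it offers.
- The arm moves only by the tool jog_arm, never from a script. Its argument "plan" is a list of rows, each an object of numbers: "x", "y", "z": the shift along the tool's x, y, z in m; "rx", "ry", "rz": the turn, a rotation vector about the tool's x, y, z in degrees; "gripper": the opening, from -1 (shut) to 1 (fully open). In form: [{"x": .., "y": .., "z": .., "rx": .., "ry": .., "rz": .., "gripper": ..}, ...]. A call has 1 to 8 rows; each row shifts and turns the commanded pose from where the row before left it, along the tool's axes as they then stand; what a row does not reach is not made up. A row lasts 1/8 s, in which the tool goes at most 62.5 mm and 10.7 degrees, less where a joint would pass 70% of its speed; a pose out of reach is approached as far as the arm can. A call with a gripper value outside its range is refused whole. The fingers move at their own pace and stop on an object; "force" is the grip in N (left out, the last holds). Time passes only in rows, so rows that do not move let the fingers close. It gives the time, the measured TCP pose, the force, the opening and the grip force at its end, in the units of the state.
- env.get_state(): the state, without advancing time (a new reading comes with each control period).
- env.camera(name): name is "scene" or "top" or "wrist"; returns a dict with "color" (480x640x3 uint8, red, green, blue), "range_z" (480x640 float32, mm along the optical axis (not along the pixel's ray), 0 where there is no reading), "camera_matrix" (3x3 intrinsics, pixels), "camera_from_world" (4x4, takes a point from world to camera coordinates). Camera axes: x right, y down, z forward; pixel columns grow to the right and rows downward; lengths in mm; the calibration is good to about 2 mm. A picture is of the moment at which its call begins.
- env.hand_in(): hands the job in; it is judged then, once.
The state is a dict: "time_s": time; "joint_positions": joint angles; "qd": joint speeds; "joint_torque": joint torques, N m; "eef_pos": TCP position; "orientation": TCP orientation; "wrist_force": force on the tool from outside, world axes, zero at the start; "moment": the same for the moment, N m; "grip_width": finger opening in mm; "gripper_force": force on a finger pad.
Only numpy, scipy, OpenCV 4.12 (cv2) and the standard library are available. Lean on these libraries where they do the work, as an engineer would, in place of code of your own. Each camera call takes 0.05 s, during which the arm holds its last target. There are 200 camera calls.

### The job

Take the finished jar with the white lid out of the scanner's circle and stand it on the round cork mat. Then stand the ink jar whose lid has the colour of the tile in the yellow frame upright inside the circle, under the lamp bar, turned so that the middle of its code patch faces the scanner's dark window squarely. Keep the jars upright, and leave the other ink jars, the spray can, the bottle and the tape where they are.

Things in the scene. Friction and masses are not known exactly. Their poses are not given: they have to be found in the camera images.
- jar_red: closed ink jar: grey cylinder 52 mm across, 95 mm tall, 250 g, red lid (top 21 mm, same diameter). Origin: centre of its underside, z up. White code patch with black bars (30 mm wide, 50 mm tall) on its +x side; a black stripe on the lid runs from its centre to the rim above the patch. One of three inks standing in the tray at any yaw.
- jar_blue: closed ink jar: grey cylinder 52 mm across, 95 mm tall, 250 g, blue lid (top 21 mm, same diameter). Origin: centre of its underside, z up. White code patch with black bars (30 mm wide, 50 mm tall) on its +x side; a black stripe on the lid runs from its centre to the rim above the patch. One of three inks standing in the tray at any yaw.
- jar_green: closed ink jar: grey cylinder 52 mm across, 95 mm tall, 250 g, green lid (top 21 mm, same diameter). Origin: centre of its underside, z up. White code patch with black bars (30 mm wide, 50 mm tall) on its +x side; a black stripe on the lid runs from its centre to the rim above the patch. One of three inks standing in the tray at any yaw.
- jar_white: closed ink jar: grey cylinder 52 mm across, 95 mm tall, 250 g, white lid (top 21 mm, same diameter). Origin: centre of its underside, z up. White code patch with black bars (30 mm wide, 50 mm tall) on its +x side; a black stripe on the lid runs from its centre to the rim above the patch. The jar just finished; it stands in the scanner's circle at the start.
- scan_spot (a point): centre of the scanner's circle (black disc 76 mm across, thin yellow edge), on top of the station's plate, 8 mm above the table. Axes: +y to the scanner, -x roughly towards the robot (turned up to 15 degrees)
- station: scan station, fixed; origin under the circle's centre, at table height, axes as scan_spot. In mm: grey plate x -60..60, y -60..155, z 0..8; white scanner block x -25..25, y 105..150, to z 93; on it a steel post 16 thick at x 0, y 127, to z 168; aluminium lamp bar from the post over the circle, free at its other end: x -12..12, y -6..140, z 168..190
- scan_window (a point): centre of the scanner's dark window with a red line, on the face of the white block that looks to the circle, 55 mm above the table; axes as for scan_spot (the window looks to -y)
- mat: round cork return mat, 120 mm across, 4 mm thick, lying on the table; origin at the centre of its underside
- tray: fixed grey plastic ink tray, 150 (x) by 230 (y) mm, 14 mm high, walls 4 mm, floor 4 mm thick; origin at the centre of its underside
- job_slot (a point): centre of the square yellow frame (48 mm inside, 60 outside, rising 5 mm) on the plywood job board, on the board's top 8 mm above the table; the framed tile shows the ink wanted now. The two other tiles lie along the board 60 and 120 mm away
- tile_red: red round tile, 38 mm across, 5 mm thick, fixed on the job board; origin at the centre of its underside
- tile_blue: blue round tile, 38 mm across, 5 mm thick, fixed on the job board; origin at the centre of its underside
- tile_green: green round tile, 38 mm across, 5 mm thick, fixed on the job board; origin at the centre of its underside
- spray: blue spray can, 48 mm diameter, 170 mm tall, standing loose; origin at the centre of its underside
- cleaner: orange bottle, 60 mm diameter, 150 mm tall, standing loose; origin at the centre of its underside
- tape: yellow roll of tape lying flat, 80 mm outside, 54 mm inside, 30 mm high, loose; origin at the centre of its underside
Things that resemble listed ones, but are neither listed nor needed, are in the scene too. There is more than one size of the station; the job needs the largest. Leave any purple look-alike of the jar_white alone.

How it is judged (in metres and radians):
On the way:
1. the white-lidded jar stands on the cork mat (horizontal distance between jar_white and mat below 0.04 m and z of jar_white in the frame of mat between 0 and 0.009 m and angle between jar_white's own z axis and vertical below 0.1 rad), for 0.2 s.
At the end, for the whole second after the job is handed in: White-lidded jar upright on the cork mat, within 40 mm of its centre. Ink jar of the framed tile's colour at rest upright on the plate, within 14 mm of the circle's centre, patch facing the window within 28 mm sideways at the window (about 15 degrees). Other ink jars upright, moved under 30 mm (all of step 1 and linear speed of jar_white below 0.02 m/s and ((horizontal distance between tile_red and job_slot below 0.02 m and horizontal distance between jar_red and scan_spot below 0.014 m and z of jar_red in the frame of scan_spot between -0.005 and 0.005 m and angle between each of jar_red, jar_blue, jar_green's own z axis and vertical below 0.1 rad and x of scan_window in the frame of jar_red above 0.06 m and y of scan_window in the frame of jar_red between -0.028 and 0.028 m and linear speed of jar_red below 0.02 m/s and angular speed of jar_red below 0.2 rad/s and distance of each of jar_blue, jar_green from where it was at the start of the episode below 0.03 m) or (horizontal distance between tile_blue and job_slot below 0.02 m and horizontal distance between jar_blue and scan_spot below 0.014 m and z of jar_blue in the frame of scan_spot between -0.005 and 0.005 m and angle between each of jar_blue, jar_red, jar_green's own z axis and vertical below 0.1 rad and x of scan_window in the frame of jar_blue above 0.06 m and y of scan_window in the frame of jar_blue between -0.028 and 0.028 m and linear speed of jar_blue below 0.02 m/s and angular speed of jar_blue below 0.2 rad/s and distance of each of jar_red, jar_green from where it was at the start of the episode below 0.03 m) or (horizontal distance between tile_green and job_slot below 0.02 m and horizontal distance between jar_green and scan_spot below 0.014 m and z of jar_green in the frame of scan_spot between -0.005 and 0.005 m and angle between each of jar_green, jar_red, jar_blue's own z axis and vertical below 0.1 rad and x of scan_window in the frame of jar_green above 0.06 m and y of scan_window in the frame of jar_green between -0.028 and 0.028 m and linear speed of jar_green below 0.02 m/s and angular speed of jar_green below 0.2 rad/s and distance of each of jar_red, jar_blue from where it was at the start of the episode below 0.03 m))); the robot touches nothing.
It fails at once if the spray can, cleaner bottle or tape roll is shifted by more than 30 mm (distance of any of spray, cleaner, tape from where it was at the start of the episode above 0.03 m).
It fails at once if an ink jar that is not wanted is shifted by more than 30 mm ((distance of jar_red from where it was at the start of the episode above 0.03 m and horizontal distance between tile_red and job_slot above 0.03 m) or (distance of jar_blue from where it was at the start of the episode above 0.03 m and horizontal distance between tile_blue and job_slot above 0.03 m) or (distance of jar_green from where it was at the start of the episode above 0.03 m and horizontal distance between tile_green and job_slot above 0.03 m)).
It fails at once if a jar is tipped more than about 35 degrees (angle between any of jar_red, jar_blue, jar_green, jar_white's own z axis and vertical above 0.6 rad).
It also fails if it takes over 67 s, if anything falls off the work surface, if the arm or the gripper's body presses on something with over 40 N, if the wrist force passes 120 N, or if a joint passes its speed limit or range.

## Working session

There is one attempt and no reset: what is moved stays moved. The work goes in short steps, Python scripts to look and compute and a tool call to move; the robot and the scene stay as the last step left them, time stands still between calls to the robot, and variables do not carry over. Pictures are saved under pics/ and viewed, at most 10 in all, crops included, and the job is handed in when it is done.

Besides the shell and the picture viewer there is one more tool, called after "Emit:" by a JSON object that holds its "fn" and its "kwargs", one argument or row to a line. jog_arm: Moves the arm, as the interface text tells. Its arguments: {"type":"object","properties":{"plan":{"type":"array"},"force":{"type":"number"}},"required":["plan"]}

```bash
mkdir -p pics
cat > h.py <<'E'
import numpy as np,cv2
from rig import env
def shot(n,f):
    c=env.camera(n); np.savez('pics/'+f+'.npz',**c); cv2.imwrite('pics/'+f+'.png',c['color'][...,::-1]); return c
def load(f): return dict(np.load('pics/'+f+'.npz'))
def at_z(c,u,v,z):
    K=c['camera_matrix'];T=c['camera_from_world'];R=T[:3,:3];t=T[:3,3]
    o=-R.T@t; d=R.T@np.linalg.inv(K)@np.array([u,v,1.]); return o+d*(z-o[2])/d[2]
def by_range(c,u,v):
    K=c['camera_matrix'];T=c['camera_from_world'];R=T[:3,:3];t=T[:3,3]
    r=c['range_z'][v-1:v+2,u-1:u+2]; r=np.median(r[r>0]) if (r>0).any() else 0
    return R.T@(np.linalg.inv(K)@np.array([u,v,1.])*r-t)
def proj(c,p):
    q=c['camera_from_world']@np.r_[p,1]; q=c['camera_matrix']@q[:3]; return q[:2]/q[2]
E
python3 - <<'E'
from h import *
np.set_printoptions(precision=4,suppress=True)
for n in('top','scene'): c=shot(n,n+'0'); print(np.linalg.inv(c['camera_from_world']))
print(env.get_state())
E
```

```text
[[  -0.0196   -0.9944    0.104   447.6048]
 [  -0.9994    0.0225    0.0267   13.784 ]
 [  -0.0289   -0.1034   -0.9942 1224.3684]
 [   0.        0.        0.        1.    ]]
[[  -0.5275    0.6765   -0.5139 1170.475 ]
 [   0.8496    0.4221   -0.3164  382.0181]
 [   0.0029   -0.6035   -0.7973 1006.6104]
 [   0.        0.        0.        1.    ]]
{'time_s': 0.1, 'joint_positions': array([ 1.5801,  0.3593,  0.0112, -0.0003, -1.2241, -0.2881]), 'qd': array([-0.0007, -0.0012,  0.002 ,  0.0003, -0.0006, -0.001 ]), 'joint_torque': array([ -0.001 , -58.4163,  29.3754,   7.0155,   0.0102,  -0.0001]), 'eef_pos': array([185.6656, 648.5098, 225.7267]), 'orientation': array([ 3.1096, -0.4365, -0.0001]), 'wrist_force': array([-0.2694, -0.1802, -1.2741]), 'moment': array([-0.0186,  0.0268,  0.0799]), 'gripper_force': 0.0, 'grip_width': 87.79016520679149}
```

View pics/top0.png

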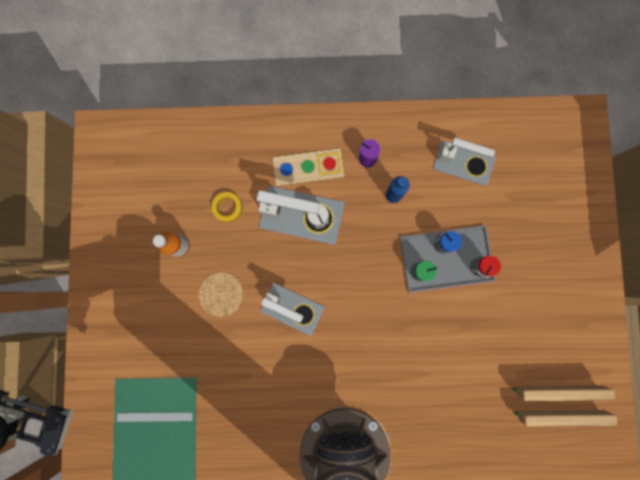

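View pics/scene0.png

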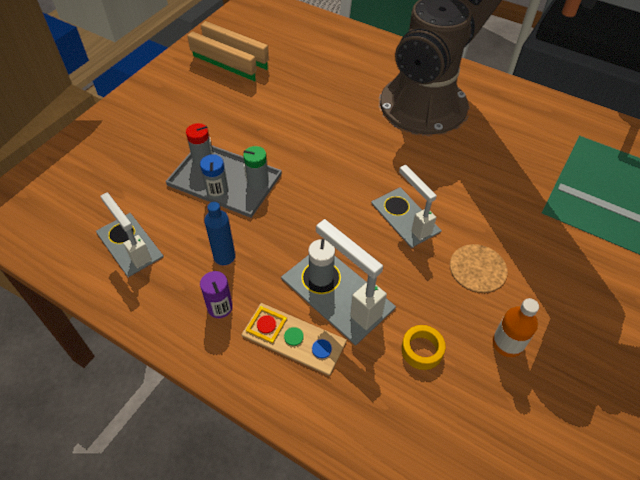

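The frame holds the red tile (top ≈ (329,163), scene ≈ (267,325)), so jar_red is wanted: top (489,266), scene (197,133). The white jar stands in the largest station, with its circle at top (318,217). The mat is at top (221,295). Next I enlarge the areas that matter.

Run:
```python
from h import *
t=cv2.imread('pics/top0.png'); s=cv2.imread('pics/scene0.png')
a=lambda im,x,y,w,h,k: cv2.resize(im[y:y+h,x:x+w],None,fx=k,fy=k,interpolation=cv2.INTER_CUBIC)
# top row: top station 250..350 x180..250 x4, tray 395..495 x 222..292 ; bottom: scene station 280..400x215..345, scene jars 160..280
top=np.hstack([a(t,250,180,100,70,4),a(t,400,222,100,70,4)])
bot=np.hstack([a(s,280,215,133,106,3)[:, :399],np.zeros((318,1,3),np.uint8),a(s,160,115,133,106,3)[:,:399],np.zeros((318,1,3),np.uint8)])
cv2.imwrite('pics/crop1.png',np.vstack([top,bot]))
np.set_printoptions(precision=1,suppress=True)
T=load('top0');S=load('scene0')
print(T['camera_matrix'][0],S['camera_matrix'][0])
for n,u,v in [('red',487,266),('red2',491,262),('mat',221,295),('white',317,219),('spray',399,184),('cleaner',159,241),('purple',370,147),('smallbar',283,311),('bigbar',290,203),('table',350,300),('plate',330,232)]: print(n,by_range(T,u,v))
for n,u,v in [('red',196,131),('mat',479,268),('white',321,249),('bigbar',350,248),('smallbar',418,183),('table',330,400),('spray',213,208)]: print('S',n,by_range(S,u,v))
```

```text
[450.8   0.  321.7] [567.7   0.  315.1]
red [ 476.5 -362.2   99.1]
red2 [ 486.3 -373.3   96.8]
mat [415.5 321.6   5.5]
white [602.9  55.  102.2]
spray [ 672.9 -143.5  168.4]
cleaner [551.7 436.6 149.8]
purple [787.  -84.1  94.7]
smallbar [378.1 139.5 134. ]
bigbar [630.  114.1 189.1]
table [395.5 -25.9  -0.6]
plate [579.4  23.8   9.1]
S red [ 484.5 -365.2   98.1]
S mat [422.5 329.6   1.2]
S white [617.9  55.5 100.3]
S bigbar [642.9 129.8 188.8]
S smallbar [389.8 150.1 133. ]
S table [833.7 208.2  -2.1]
S spray [ 687.  -144.8  168.6]
```

View pics/crop1.png

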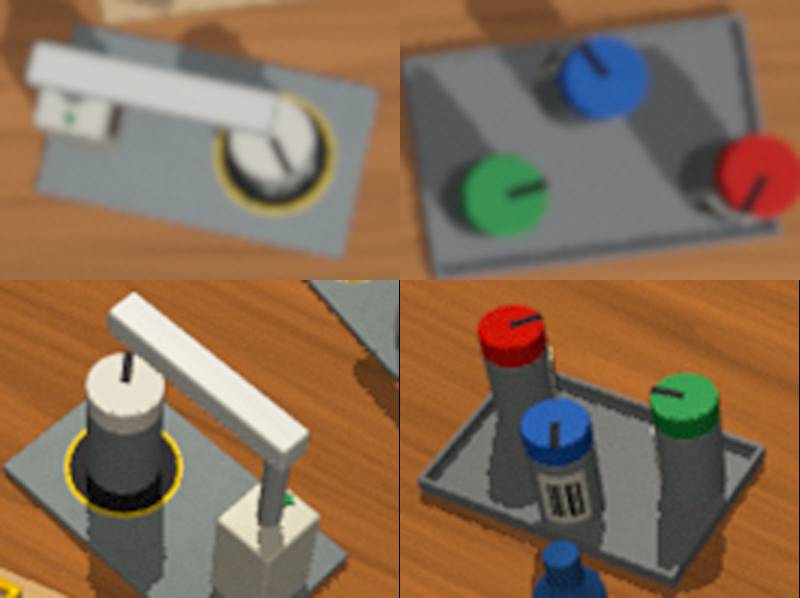

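The enlarged crop shows four useful things:
- **Red lid:** centre at top (490,266.3), scene (197.3,131).
- **Red stripe:** runs to top (486.2,274.5), so the patch faces mostly towards the robot.
- **White lid:** centre at top (317.8,217), scene (322,249).
- **Circle and bar:** circle centre at top (318.9,218.3), scene (321.3,277.3), with the bar running left over it.

Run:
```python
from h import *
np.set_printoptions(precision=1,suppress=True)
T=load('top0');S=load('scene0')
def tri(a,b):
    P=[c['camera_matrix']@c['camera_from_world'][:3] for c in(T,S)]
    X=cv2.triangulatePoints(P[0],P[1],np.array(a,float),np.array(b,float))[:,0]; return X[:3]/X[3]
print('red lid',tri((490,266.3),(197.3,131)),at_z(T,490,266.3,99),at_z(S,197.3,131,99))
print('white lid',tri((317.8,217),(322,249)),at_z(T,317.8,217,103),at_z(S,322,249,103))
print('circle',tri((318.9,218.3),(321.3,277.3)),at_z(T,318.9,218.3,8),at_z(S,321.3,277.3,8))
print('mat',tri((221,294.5),(479,268)),at_z(T,221,294.5,4),at_z(S,479,268,4))
# stripe
a=at_z(T,490.5,266.5,99)-at_z(T,486.2,274.5,99); print('stripe az top',np.degrees(np.arctan2(-a[1],-a[0])))
a=at_z(S,207.7,127.7,99)-at_z(S,197.3,130,99); print('scene',np.degrees(np.arctan2(a[1],a[0])))
c=[at_z(T,250+u/4,180+v/4,8) for u,v in((85,25),(378,90),(345,255),(37,188))]
print(c); 
for i,j in((1,0),(2,3)):
    a=c[j]-c[i]; print('sta y az',np.degrees(np.arctan2(a[1],a[0])),np.linalg.norm(a))
for f,o in((( 1,2),0),((0,3),0)):
    a=c[f[0]]-c[f[1]]; print('sta x az',np.degrees(np.arctan2(a[1],a[0])),np.linalg.norm(a))
# bar from range: points between z 180..198 in both
for n,C in(('T',T),('S',S)):
    K=C['camera_matrix'];M=C['camera_from_world'];r=C['range_z'];v,u=np.nonzero(r>0)
    p=(np.linalg.inv(K)@np.stack([u,v,np.ones_like(u)])*r[v,u]); p=(M[:3,:3].T@(p-M[:3,3:])).T
    def box(name,x0,x1,y0,y1,z0,z1):
        q=p[(p[:,0]>x0)&(p[:,0]<x1)&(p[:,1]>y0)&(p[:,1]<y1)&(p[:,2]>z0)&(p[:,2]<z1)]
        if len(q)<10: return
        (cx,cy),(w,h),_=cv2.minAreaRect(q[:,:2].astype(np.float32)); e=np.linalg.svd(q[:,:2]-q[:,:2].mean(0),full_matrices=False)[2][0]
        print(n,name,len(q),q[:,:2].mean(0),cx,cy,w,h,'zmax',q[:,2].max(),'az',np.degrees(np.arctan2(e[1],e[0]))%180)
    box('bar',540,720,0,220,182,200); box('smallbar',300,500,50,220,126,145)
    for k,b in dict(red=(430,530,-430,-320),blue=(480,570,-330,-240),green=(420,520,-270,-180),white=(560,650,10,100)).items(): box(k,*b,92,108)
    box('spray',600,740,-200,-90,100,180);box('cleaner',480,620,380,500,100,160)
```

```text
red lid [ 475.2 -372.2   87.5] [ 475.7 -369.5   99. ] [ 483.6 -361.9   99. ]
white lid [609.9  53.2  88.9] [607.8  52.9 103. ] [618.6  58.2 103. ]
circle [618.   55.8  -2. ] [617.8  53.2   8. ] [622.8  60.4   8. ]
mat [415.6 327.7  -9.2] [416.8 322.    4. ] [424.5 329.8   4. ]
stripe az top 149.1187567843639
scene 140.47306955827034
[array([709.9, 182.8,   8. ]), array([659.6, -17.5,   8. ]), array([547.2,   7.6,   8. ]), array([597.7, 216.6,   8. ])]
sta y az 75.9118114669201 206.48762283661065
sta y az 76.42297125363072 214.95576572431247
sta x az -12.582176231173943 115.19626211827968
sta x az -16.744698495020447 117.20010558131435
T bar 642 [634.6 120. ] 635.1311645507812 120.56405639648438 146.12030029296875 24.560688018798828 zmax 193.74186312038083 az 76.12392514966085
T smallbar 317 [382.4 142.8] 382.3283386230469 143.28848266601562 103.19440460205078 17.20693588256836 zmax 139.81310165742914 az 63.81357520145437
T red 355 [ 478.8 -369.5] 479.0265808105469 -369.41998291015625 50.89999771118164 49.441593170166016 zmax 104.35948767928969 az 91.36195355026636
T blue 342 [ 541.5 
[... 1181 characters left out ...]
3.76904296875 -272.97271728515625 51.31465148925781 50.187042236328125 zmax 102.3386178206005 az 43.724101256615434
S green 326 [ 473.2 -207.9] 479.25506591796875 -230.63699340820312 53.24406814575195 98.69606018066406 zmax 101.5388960937326 az 130.44552290328556
S white 498 [621.3  58.6] 620.2324829101562 56.960235595703125 53.02006530761719 47.54374694824219 zmax 106.37229959723612 az 45.79049087256771
S spray 658 [ 689.  -139.9] 684.4913940429688 -144.27809143066406 41.01325988769531 47.531036376953125 zmax 170.81342768702277 az 137.53229520830104
S cleaner 662 [562.7 441.4] 560.3789672851562 441.9695739746094 40.64499282836914 48.01213073730469 zmax 151.5023359188322 az 85.55053345622447
```

```bash
cat >> h.py <<'E'
from scipy.spatial.transform import Rotation as Ro
def tool():
    s=env.get_state(); return s['eef_pos'],Ro.from_rotvec(s['orientation']),s
def target(az,tilt,flip=False):
    a=np.radians(az);t=np.radians(tilt)
    h=np.array([np.cos(a),np.sin(a),0]); z=h*np.sin(t)-np.array([0,0,np.cos(t)]); y=np.cross(z,h); y/=np.linalg.norm(y)
    if flip:y=-y
    return Ro.from_matrix(np.stack([np.cross(y,z),y,z],1))
def rel(G,az,tilt,back=0,flip=False,grasp=True):
    """shift (mm, tool axes now) and turn (deg, tool axes now) to bring grasp point to G backed off"""
    p,R,s=tool(); Q=target(az,tilt,flip); z=Q.as_matrix()[:,2]
    P=np.array(G,float)+z*((19 if grasp else 0)-back)
    return dict(TCP=P.round(1),shift_now=R.inv().apply(P-p).round(1),turn=np.degrees((R.inv()*Q).as_rotvec()).round(1),shift_after=Q.inv().apply(P-p).round(1))
E
python3 - <<'E'
from h import *
np.set_printoptions(precision=2,suppress=True)
c=shot('wrist','w0'); p,R,s=tool()
M=np.linalg.inv(c['camera_from_world']); print('cam in tool',R.inv().apply(M[:3,3]-p)); print(R.as_matrix().T@M[:3,:3]); print(R.as_matrix())
print(rel((616,55.5,65),20,45,110))
E
```

```text
cam in tool [  67.3     0.53 -158.86]
[[-0.   -0.97 -0.25]
 [ 1.   -0.   -0.  ]
 [ 0.   -0.25  0.97]]
[[ 0.96 -0.28 -0.  ]
 [-0.28 -0.96 -0.  ]
 [ 0.    0.   -1.  ]]
{'TCP': array([555.5,  33.5, 129.3]), 'shift_now': array([524.8, 489.4,  97.2]), 'turn': array([ 14.2,  43.5, -34.1]), 'shift_after': array([ 28.8, 704.5, 165.2])}
```

Emit:
{"fn": "jog_arm", "kwargs": {
  "plan": [
    {"x":0.0437,"y":0.0408},
    {"x":0.0437,"y":0.0408},
    {"x":0.0437,"y":0.0408},
    {"x":0.0437,"y":0.0408},
    {"x":0.0437,"y":0.0408},
    {"x":0.0437,"y":0.0408},
    {"x":0.0437,"y":0.0408},
    {"x":0.0437,"y":0.0408}
  ]
}}

```text
invalid input
```

Emit:
{"fn": "jog_arm", "kwargs": {
  "plan": [
    {"x":0.0437,"y":0.0408},
    {"x":0.0437,"y":0.0408},
    {"x":0.0437,"y":0.0408},
    {"x":0.0437,"y":0.0408},
    {"rx":2.37,"ry":7.25,"rz":-5.68},
    {"rx":2.37,"ry":7.25,"rz":-5.68},
    {"rx":2.37,"ry":7.25,"rz":-5.68}
  ]
}}

```text
invalid input
```

Run:
```python
from h import *
p,R,s=tool(); print(s['time_s'],s['joint_positions'].round(2),p.round(1)); print(rel((616,55.5,65),20,45,110))
```

```text
0.15 [ 1.58  0.36  0.01 -0.   -1.22 -0.29] [185.7 648.6 225.9]
{'TCP': array([555.5,  33.5, 129.3]), 'shift_now': array([524.8, 489.4,  97.2]), 'turn': array([ 14.2,  43.5, -34.1]), 'shift_after': array([ 28.8, 704.5, 165.2])}
```

Emit:
{"fn": "jog_arm", "kwargs": {
  "plan": [
    {"x":0.0437,"y":0.0408,"z":0,"rx":0,"ry":0,"rz":0,"gripper":1}
  ]
}}

```text
time_s: 0.28
eef_pos: [215.5, 598.9, 224.8]
orientation: [3.11, -0.432, 0.0]
wrist_force: [0.7, -1.2, -0.1]
grip_width: 87.7
gripper_force: 0.0
```

Emit:
{"fn": "jog_arm", "kwargs": {
  "plan": [
    {"x":0.0437,"y":0.0408,"z":0,"rx":0,"ry":0,"rz":0,"gripper":1},
    {"x":0.0437,"y":0.0408,"z":0,"rx":0,"ry":0,"rz":0,"gripper":1},
    {"x":0.0437,"y":0.0408,"z":0,"rx":0,"ry":0,"rz":0,"gripper":1},
    {"x":0.0437,"y":0.0408,"z":0,"rx":0,"ry":0,"rz":0,"gripper":1},
    {"x":0.0437,"y":0.0408,"z":0,"rx":0,"ry":0,"rz":0,"gripper":1},
    {"x":0.0437,"y":0.0408,"z":0,"rx":0,"ry":0,"rz":0,"gripper":1},
    {"x":0.0437,"y":0.0408,"z":0,"rx":0,"ry":0,"rz":0,"gripper":1},
    {"x":0.0437,"y":0.0408,"z":0,"rx":0,"ry":0,"rz":0,"gripper":1}
  ]
}}

```text
time_s: 1.27
eef_pos: [463.4, 185.9, 226.7]
orientation: [-3.111, 0.436, -0.0]
wrist_force: [1.0, 0.6, 0.5]
grip_width: 87.7
gripper_force: 0.0
```

Emit:
{"fn": "jog_arm", "kwargs": {
  "plan": [
    {"x":0.0437,"y":0.0408,"z":0,"rx":0,"ry":0,"rz":0,"gripper":1},
    {"x":0.0437,"y":0.0408,"z":0,"rx":0,"ry":0,"rz":0,"gripper":1},
    {"x":0.0437,"y":0.0408,"z":0,"rx":0,"ry":0,"rz":0,"gripper":1},
    {"x":0,"y":0,"z":0,"rx":2.37,"ry":7.25,"rz":-5.68,"gripper":1},
    {"x":0,"y":0,"z":0,"rx":2.37,"ry":7.25,"rz":-5.68,"gripper":1},
    {"x":0,"y":0,"z":0,"rx":2.37,"ry":7.25,"rz":-5.68,"gripper":1}
  ]
}}

```text
time_s: 2.02
eef_pos: [555.3, 33.9, 226.7]
orientation: [-3.011, -0.039, -0.604]
wrist_force: [0.2, -0.2, -0.6]
grip_width: 87.6
gripper_force: 0.0
```

Run:
```python
from h import *
p,R,s=tool(); print(s['time_s'],s['joint_positions'].round(2),p.round(1)); print(rel((616,55.5,65),20,45,110))
```

```text
2.025 [ 0.49 -0.07 -0.66  0.2  -0.61  0.96] [555.3  33.9 226.7]
{'TCP': array([555.5,  33.5, 129.3]), 'shift_now': array([-37.4,   6.6,  89.6]), 'turn': array([  6.9,  21.5, -16.9]), 'shift_after': array([-68.8,   0.4,  68.9])}
```

Emit:
{"fn": "jog_arm", "kwargs": {
  "plan": [
    {"x":0,"y":0,"z":0,"rx":2.3,"ry":7.2,"rz":-5.6,"gripper":1},
    {"x":0,"y":0,"z":0,"rx":2.3,"ry":7.2,"rz":-5.6,"gripper":1},
    {"x":0,"y":0,"z":0,"rx":2.3,"ry":7.1,"rz":-5.7,"gripper":1},
    {"x":-0.035,"y":0,"z":0.035,"rx":0,"ry":0,"rz":0,"gripper":1},
    {"x":-0.034,"y":0,"z":0.034,"rx":0,"ry":0,"rz":0,"gripper":1},
    {"x":0,"y":0,"z":0,"rx":0,"ry":0,"rz":0,"gripper":1}
  ]
}}

```text
time_s: 2.78
eef_pos: [515.5, 13.3, 176.6]
orientation: [-2.766, -0.497, -1.014]
wrist_force: [1.3, 0.0, 0.4]
grip_width: 87.5
gripper_force: 0.0
```

Run:
```python
from h import *
c=shot('wrist','w1')
p,R,s=tool(); print(s['time_s'],s['joint_positions'].round(2),p.round(1)); print(rel((616,55.5,65),20,45,0))
for q in[(616,55.5,103),(616,55.5,8),(619.5,56.5,8)]:print(proj(c,q))
```

```text
2.825 [ 0.4  -0.16 -1.02  0.18 -0.    1.35] [516.2  13.7 177.6]
{'TCP': array([628.6,  60.1,  51.6]), 'shift_now': array([ 10. ,   0.7, 174.8]), 'turn': array([-1.9,  4.3, -0.3]), 'shift_after': array([ -3.2,  -5.1, 175. ])}
[319.2499635  191.19710407]
[322.36553672 241.46826258]
[322.6549734 238.4200296]
```

View pics/w1.png

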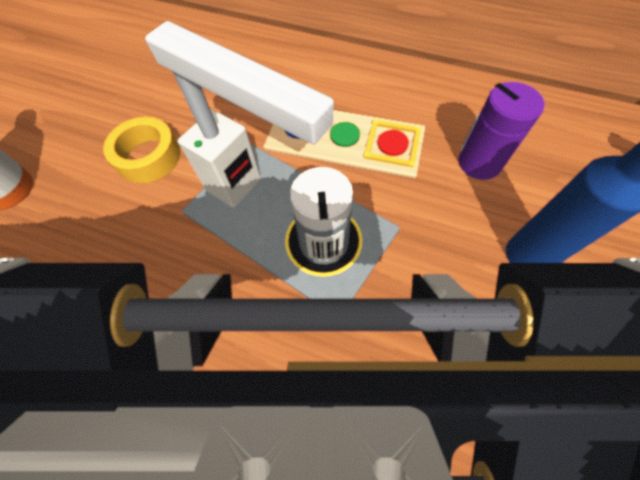

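The wrist view shows the white lid's centre at (322,187) and the circle's centre near (324,241). Both agree with the predicted pixels to 2–4 px. Joints 3 and 5 are at their limits here, so I move outward, where the arm stretches more.

Emit:
{"fn": "jog_arm", "kwargs": {
  "plan": [
    {"x":0.0,"y":0,"z":0.035,"rx":0,"ry":0,"rz":0,"gripper":1},
    {"x":0,"y":0,"z":0.035,"rx":-1,"ry":2,"rz":0,"gripper":1},
    {"x":0,"y":0,"z":0,"rx":-1,"ry":2,"rz":0,"gripper":1}
  ]
}}

```text
time_s: 3.2
eef_pos: [515.8, 13.1, 176.8]
orientation: [-2.767, -0.5, -1.016]
wrist_force: [0.1, 0.0, -0.2]
grip_width: 87.4
gripper_force: 0.0
```

Run:
```python
from h import *
p,R,s=tool(); print(s['time_s'],s['joint_positions'].round(3),p.round(1)); print(rel((618,56,72),20,45,60)); print(rel((618,56,72),20,45,0))
```

```text
3.2 [ 0.401 -0.157 -1.016  0.174 -0.003  1.354] [515.8  13.1 176.8]
{'TCP': array([590.8,  46.1, 101. ]), 'shift_now': array([ 12.7,  -1.8, 110.8]), 'turn': array([-1.9,  4.4, -0.3]), 'shift_after': array([  4.2,  -5.4, 111.4])}
{'TCP': array([630.6,  60.6,  58.6]), 'shift_now': array([ 17.4,   0.2, 170.6]), 'turn': array([-1.9,  4.4, -0.3]), 'shift_after': array([  4.2,  -5.4, 171.4])}
```

Emit:
{"fn": "jog_arm", "kwargs": {
  "plan": [
    {"x":0.0,"y":0,"z":-0.02,"rx":0,"ry":-10,"rz":0,"gripper":1},
    {"x":0,"y":0,"z":-0.02,"rx":0,"ry":-10,"rz":0,"gripper":1}
  ]
}}

```text
time_s: 3.45
eef_pos: [501.6, -0.8, 200.0]
orientation: [-2.936, -0.521, -0.644]
wrist_force: [2.1, -0.0, 0.1]
grip_width: 87.6
gripper_force: 0.0
```

Run:
```python
from h import *
p,R,s=tool(); print(s['time_s'],s['joint_positions'].round(3),p.round(1)); print(rel((618,56,72),76,35,150)); print(rel((618,56,72),76,45,130)); print(rel((599,-20,200),76,30,0,grasp=0))
```

```text
3.45 [ 0.392 -0.143 -0.717  0.004 -0.561  1.527] [501.6  -0.8 200. ]
{'TCP': array([599.8, -16.9, 179.3]), 'shift_now': array([70.1, 49.6, 54.4]), 'turn': array([ 27.1,   8.9, -48.7]), 'shift_after': array([-5.2, 99.2, 21.6])}
{'TCP': array([599. , -20.2, 150.5]), 'shift_now': array([56.2, 52.8, 79.8]), 'turn': array([ 31.4,  18.1, -46.3]), 'shift_after': array([-31.6,  99.2,  38.3])}
{'TCP': array([599., -20., 200.]), 'shift_now': array([77.1, 51.9, 34.9]), 'turn': array([ 25. ,   4.3, -49.8]), 'shift_after': array([ 4.3, 99.1,  2.4])}
```

Emit:
{"fn": "jog_arm", "kwargs": {
  "plan": [
    {"x":0,"y":0,"z":0,"rx":5.2,"ry":3.0,"rz":-7.7,"gripper":1},
    {"x":0,"y":0,"z":0,"rx":5.2,"ry":3.0,"rz":-7.7,"gripper":1},
    {"x":0,"y":0,"z":0,"rx":5.2,"ry":3.0,"rz":-7.7,"gripper":1},
    {"x":0,"y":0,"z":0,"rx":5.2,"ry":3.0,"rz":-7.7,"gripper":1},
    {"x":0,"y":0,"z":0,"rx":5.2,"ry":3.0,"rz":-7.7,"gripper":1},
    {"x":0,"y":0,"z":0,"rx":5.2,"ry":3.0,"rz":-7.7,"gripper":1},
    {"x":0,"y":0.05,"z":0,"rx":0,"ry":0,"rz":0,"gripper":1}
  ]
}}

```text
time_s: 4.32
eef_pos: [542.0, -18.0, 206.7]
orientation: [-2.346, -1.302, -0.711]
wrist_force: [1.5, 0.0, 0.8]
grip_width: 87.8
gripper_force: 0.0
```

Run:
```python
from h import *
p,R,s=tool(); print(s['time_s'],s['joint_positions'].round(3),p.round(1)); print(rel((618,56,72),76,45,130)); print(rel((618,56,72),76,45,0))
```

```text
4.325 [-0.155  0.148 -0.225 -0.687 -1.107  3.028] [542.  -18.  206.7]
{'TCP': array([599. , -20.2, 150.5]), 'shift_now': array([-8.9, 54. , 58.5]), 'turn': array([  7.8,   8.3, -15.3]), 'shift_after': array([-31.5,  55.9,  48. ])}
{'TCP': array([621.3,  69. ,  58.6]), 'shift_now': array([  7.3,  34.2, 185.9]), 'turn': array([  7.8,   8.3, -15.3]), 'shift_after': array([-31.5,  55.9, 178. ])}
```

Run:
```python
from h import *
print(rel((618,56,72),76,45,130,flip=True))
```

```text
{'TCP': array([599. , -20.2, 150.5]), 'shift_now': array([-8.9, 54. , 58.5]), 'turn': array([ 12. , -11.2, 163.9]), 'shift_after': array([ 31.5, -55.9,  48. ])}
```

Emit:
{"fn": "jog_arm", "kwargs": {
  "plan": [
    {"x":0,"y":0,"z":0,"rx":0.75,"ry":-0.7,"rz":10.25,"gripper":1},
    {"x":0,"y":0,"z":0,"rx":0.75,"ry":-0.7,"rz":10.25,"gripper":1},
    {"x":0,"y":0,"z":0,"rx":0.75,"ry":-0.7,"rz":10.25,"gripper":1},
    {"x":0,"y":0,"z":0,"rx":0.75,"ry":-0.7,"rz":10.25,"gripper":1},
    {"x":0,"y":0,"z":0,"rx":0.75,"ry":-0.7,"rz":10.25,"gripper":1},
    {"x":0,"y":0,"z":0,"rx":0.75,"ry":-0.7,"rz":10.25,"gripper":1},
    {"x":0,"y":0,"z":0,"rx":0.75,"ry":-0.7,"rz":10.25,"gripper":1},
    {"x":0,"y":0,"z":0,"rx":0.75,"ry":-0.7,"rz":10.25,"gripper":1}
  ]
}}

```text
time_s: 5.32
eef_pos: [541.8, -17.4, 205.5]
orientation: [-2.443, 0.472, -0.025]
wrist_force: [0.2, -0.5, 0.6]
grip_width: 87.8
gripper_force: 0.0
```

Emit:
{"fn": "jog_arm", "kwargs": {
  "plan": [
    {"x":0,"y":0,"z":0,"rx":0.75,"ry":-0.7,"rz":10.25,"gripper":1},
    {"x":0,"y":0,"z":0,"rx":0.75,"ry":-0.7,"rz":10.25,"gripper":1},
    {"x":0,"y":0,"z":0,"rx":0.75,"ry":-0.7,"rz":10.25,"gripper":1},
    {"x":0,"y":0,"z":0,"rx":0.75,"ry":-0.7,"rz":10.25,"gripper":1},
    {"x":0,"y":0,"z":0,"rx":0.75,"ry":-0.7,"rz":10.25,"gripper":1},
    {"x":0,"y":0,"z":0,"rx":0.75,"ry":-0.7,"rz":10.25,"gripper":1},
    {"x":0,"y":0,"z":0,"rx":0.75,"ry":-0.7,"rz":10.25,"gripper":1},
    {"x":0,"y":0,"z":0,"rx":0.75,"ry":-0.7,"rz":10.25,"gripper":1}
  ]
}}

```text
time_s: 6.32
eef_pos: [541.7, -17.5, 205.3]
orientation: [-1.505, 1.937, 0.627]
wrist_force: [0.9, -0.1, -0.3]
grip_width: 87.6
gripper_force: 0.0
```

Run:
```python
from h import *
p,R,s=tool(); print(s['time_s'],s['joint_positions'].round(3),p.round(1)); print(rel((618,56,72),76,45,130,flip=True))
```

```text
6.325 [-0.284  0.269 -0.121 -0.814 -1.325  0.303] [541.7 -17.5 205.3]
{'TCP': array([599. , -20.2, 150.5]), 'shift_now': array([ 30.4, -56.5,  46.8]), 'turn': array([ 0. , -0.1, -0.3]), 'shift_after': array([ 30.8, -56.3,  46.8])}
```

Emit:
{"fn": "jog_arm", "kwargs": {
  "plan": [
    {"x":0.015,"y":-0.028,"z":0.023,"rx":0,"ry":0,"rz":0,"gripper":1},
    {"x":0.016,"y":-0.028,"z":0.024,"rx":0,"ry":0,"rz":0,"gripper":1},
    {"x":0,"y":0,"z":0,"rx":0,"ry":0,"rz":0,"gripper":1}
  ]
}}

```text
time_s: 6.7
eef_pos: [598.8, -19.6, 147.2]
orientation: [-1.51, 1.935, 0.63]
wrist_force: [-1.0, 1.0, 0.3]
grip_width: 87.6
gripper_force: 0.0
```

Run:
```python
from h import *
c=shot('wrist','w2')
p,R,s=tool(); print(s['time_s'],s['joint_positions'].round(3),p.round(1)); print(rel((618,56,72),76,45,0,flip=True))
for q in[(618,56,103),(618,56,8),(619.5,56.5,8)]:print(proj(c,q))
```

```text
6.75 [-0.265  0.408 -0.057 -0.833 -1.265  0.351] [598.5 -19.6 148.7]
{'TCP': array([621.3,  69. ,  58.6]), 'shift_now': array([ -1.2,  -1.1, 128.5]), 'turn': array([ 0.2, -0.1, -0.1]), 'shift_after': array([ -1. ,  -0.7, 128.5])}
[320.41722752 275.25490755]
[319.89756456 177.8792657 ]
[318.40573831 178.51585924]
```

View pics/w2.png

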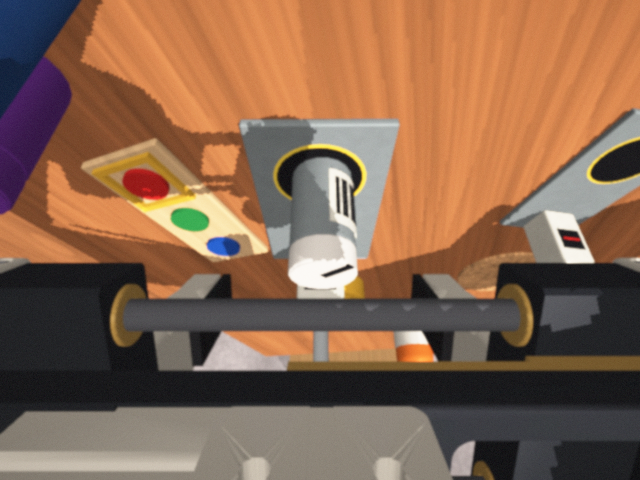

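The view is upside down. The lid's centre is at (324,272) and the circle's at (320,175), within 4 px of the prediction, and the plate lies square to the tool. I go in and grip.

Emit:
{"fn": "jog_arm", "kwargs": {
  "plan": [
    {"x":0,"y":-0.001,"z":0.04,"rx":0,"ry":0,"rz":0,"gripper":1},
    {"x":0,"y":0,"z":0.04,"rx":0,"ry":0,"rz":0,"gripper":1},
    {"x":0,"y":0,"z":0.03,"rx":0,"ry":0,"rz":0,"gripper":1},
    {"x":0,"y":0,"z":0.018,"rx":0,"ry":0,"rz":0,"gripper":1},
    {"x":0,"y":0,"z":0,"rx":0,"ry":0,"rz":0,"gripper":1}
  ]
}}

```text
time_s: 7.38
eef_pos: [621.2, 68.6, 59.7]
orientation: [-1.511, 1.931, 0.626]
wrist_force: [-0.9, -0.5, 1.5]
grip_width: 87.8
gripper_force: 0.0
```

Run:
```python
from h import *
p,R,s=tool(); print(s['time_s'],s['joint_positions'].round(3),p.round(1),s['wrist_force'].round(1)); print(rel((618,56,72),76,45,0,flip=True))
```

```text
7.375 [-0.133  0.509 -0.12  -0.927 -1.072  0.413] [621.2  68.6  59.7] [-0.9 -0.5  1.5]
{'TCP': array([621.3,  69. ,  58.6]), 'shift_now': array([0.5, 0.1, 1.1]), 'turn': array([ 0.1, -0.1,  0. ]), 'shift_after': array([0.5, 0.1, 1.1])}
```

Emit:
{"fn": "jog_arm", "kwargs": {
  "force": 25,
  "plan": [
    {"x":0,"y":0,"z":0,"rx":0,"ry":0,"rz":0,"gripper":-1},
    {"x":0,"y":0,"z":0,"rx":0,"ry":0,"rz":0,"gripper":-1},
    {"x":0,"y":0,"z":0,"rx":0,"ry":0,"rz":0,"gripper":-1},
    {"x":0,"y":0,"z":0,"rx":0,"ry":0,"rz":0,"gripper":-1}
  ]
}}

```text
time_s: 7.88
eef_pos: [621.4, 68.1, 59.9]
orientation: [-1.51, 1.931, 0.626]
wrist_force: [-3.3, -0.6, 2.2]
grip_width: 53.3
gripper_force: 1.8
```

Emit:
{"fn": "jog_arm", "kwargs": {
  "force": 25,
  "plan": [
    {"x":0,"y":0,"z":0,"rx":0,"ry":0,"rz":0,"gripper":-1},
    {"x":0,"y":0,"z":0,"rx":0,"ry":0,"rz":0,"gripper":-1},
    {"x":-0.005,"y":0,"z":-0.005,"rx":0,"ry":0,"rz":0,"gripper":-1},
    {"x":0,"y":0,"z":-0.02,"rx":0,"ry":0,"rz":0,"gripper":-1},
    {"x":0,"y":0,"z":-0.03,"rx":0,"ry":0,"rz":0,"gripper":-1}
  ]
}}

```text
time_s: 8.5
eef_pos: [612.7, 33.2, 102.4]
orientation: [-1.511, 1.932, 0.626]
wrist_force: [0.0, -0.3, -1.2]
grip_width: 51.9
gripper_force: 24.9
```

Emit:
{"fn": "jog_arm", "kwargs": {
  "force": 25,
  "plan": [
    {"x":0,"y":0,"z":-0.035,"rx":0,"ry":0,"rz":0,"gripper":-1},
    {"x":0,"y":0,"z":-0.035,"rx":0,"ry":0,"rz":0,"gripper":-1},
    {"x":0,"y":0,"z":-0.035,"rx":0,"ry":0,"rz":0,"gripper":-1}
  ]
}}

```text
time_s: 8.88
eef_pos: [594.9, -39.9, 177.9]
orientation: [-1.51, 1.932, 0.624]
wrist_force: [0.8, -0.8, -1.3]
grip_width: 51.4
gripper_force: 24.9
```

Run:
```python
from h import *
p,R,s=tool(); print(s['time_s'],s['joint_positions'].round(3),p.round(1),s['grip_width'],s['gripper_force']); print(rel((455,150,225),76,45,0,flip=True,grasp=0))
```

```text
8.875 [-0.295  0.381 -0.026 -0.815 -1.321  0.329] [594.9 -39.9 177.9] 51.39790862957167 24.898937474113154
{'TCP': array([455., 150., 225.]), 'shift_now': array([-139.9,  181.6,   72.8]), 'turn': array([ 0. , -0.1,  0. ]), 'shift_after': array([-139.7,  181.7,   73. ])}
```

Emit:
{"fn": "jog_arm", "kwargs": {
  "plan": [
    {"x":-0.011,"y":0.034,"z":-0.023,"rx":0,"ry":0,"rz":0,"gripper":-1},
    {"x":-0.01,"y":0.034,"z":-0.022,"rx":0,"ry":0,"rz":0,"gripper":-1},
    {"x":-0.03,"y":0.0285,"z":0.0295,"rx":0,"ry":0,"rz":0,"gripper":-1},
    {"x":-0.03,"y":0.0285,"z":0.0295,"rx":0,"ry":0,"rz":0,"gripper":-1},
    {"x":-0.03,"y":0.0285,"z":0.0295,"rx":0,"ry":0,"rz":0,"gripper":-1},
    {"x":-0.03,"y":0.0285,"z":0.0295,"rx":0,"ry":0,"rz":0,"gripper":-1}
  ]
}}

```text
time_s: 9.62
eef_pos: [454.7, 153.0, 225.3]
orientation: [-1.509, 1.931, 0.623]
wrist_force: [0.8, 1.2, -1.1]
grip_width: 51.9
gripper_force: 24.9
```

Emit:
{"fn": "jog_arm", "kwargs": {
  "plan": [
    {"x":0,"y":0,"z":0,"rx":-7.07,"ry":0,"rz":-7.07,"gripper":-1},
    {"x":0,"y":0,"z":0,"rx":-7.07,"ry":0,"rz":-7.07,"gripper":-1},
    {"x":0,"y":0,"z":0,"rx":-7.07,"ry":0,"rz":-7.07,"gripper":-1},
    {"x":0,"y":0,"z":0,"rx":-7.07,"ry":0,"rz":-7.07,"gripper":-1},
    {"x":0,"y":0,"z":0,"rx":-7.07,"ry":0,"rz":-7.07,"gripper":-1},
    {"x":0,"y":0,"z":0,"rx":-7.07,"ry":0,"rz":-7.07,"gripper":-1}
  ]
}}

```text
time_s: 10.38
eef_pos: [456.0, 151.3, 224.9]
orientation: [-2.475, 0.994, 1.024]
wrist_force: [0.5, 0.1, -2.5]
grip_width: 51.8
gripper_force: 24.9
```

Run:
```python
from h import *
p,R,s=tool(); print(s['time_s'],s['joint_positions'].round(3),p.round(1),s['grip_width'],R.as_matrix()[:,2].round(3)); print(rel((420,326,72),136,45,0,flip=True))
```

```text
10.375 [ 0.191  0.396  0.052 -0.622 -1.718  0.681] [456.  151.3 224.9] 51.768707987937404 [-0.511  0.488 -0.708]
{'TCP': array([410.3, 335.3,  58.6]), 'shift_now': array([   4.1, -101.6,  230.8]), 'turn': array([ 0.2, -0.1,  0.2]), 'shift_after': array([   4. , -100.7,  231.2])}
```

Emit:
{"fn": "jog_arm", "kwargs": {
  "plan": [
    {"x":0,"y":0,"z":0,"rx":-7.07,"ry":0,"rz":-7.07,"gripper":-1},
    {"x":0,"y":0,"z":0,"rx":-7.07,"ry":0,"rz":-7.07,"gripper":-1},
    {"x":0,"y":0,"z":0,"rx":-7.07,"ry":0,"rz":-7.07,"gripper":-1},
    {"x":0,"y":0,"z":0,"rx":-7.07,"ry":0,"rz":-7.07,"gripper":-1},
    {"x":0,"y":0,"z":0,"rx":-7.07,"ry":0,"rz":-7.07,"gripper":-1},
    {"x":0,"y":0,"z":0,"rx":-7.07,"ry":0,"rz":-7.07,"gripper":-1},
    {"x":0,"y":0,"z":0,"rx":-7.07,"ry":0,"rz":-7.07,"gripper":-1},
    {"x":0,"y":0,"z":0,"rx":-7.07,"ry":0,"rz":-7.07,"gripper":-1}
  ]
}}

```text
time_s: 11.38
eef_pos: [456.1, 152.6, 224.7]
orientation: [2.566, 0.841, -1.062]
wrist_force: [-0.0, 0.4, -2.0]
grip_width: 51.7
gripper_force: 24.9
```

Run:
```python
from h import *
p,R,s=tool(); z=R.as_matrix()[:,2];print(s['time_s'],s['joint_positions'].round(3),p.round(1),s['grip_width'],z.round(3),np.degrees(np.arctan2(z[1],z[0]))); print(rel((420,326,72),296,45,0,flip=True))
```

```text
11.375 [ 0.696  0.538  0.054 -0.046 -1.871  1.513] [456.1 152.6 224.7] 51.65625224652415 [-0.569 -0.419 -0.707] -143.66940289384127
{'TCP': array([425.9, 313.9,  58.6]), 'shift_now': array([ 167.8, -147.9,   67.1]), 'turn': array([-56.3,   0. , -56.4]), 'shift_after': array([229.4,  43.6,   5.6])}
```

Emit:
{"fn": "jog_arm", "kwargs": {
  "plan": [
    {"x":0,"y":0,"z":0,"rx":-7.07,"ry":0,"rz":-7.07,"gripper":-1},
    {"x":0,"y":0,"z":0,"rx":-7.07,"ry":0,"rz":-7.07,"gripper":-1},
    {"x":0,"y":0,"z":0,"rx":-7.07,"ry":0,"rz":-7.07,"gripper":-1},
    {"x":0,"y":0,"z":0,"rx":-7.07,"ry":0,"rz":-7.07,"gripper":-1},
    {"x":0,"y":0,"z":0,"rx":-7.07,"ry":0,"rz":-7.07,"gripper":-1},
    {"x":0,"y":0,"z":0,"rx":-7.07,"ry":0,"rz":-7.07,"gripper":-1},
    {"x":0,"y":0,"z":0,"rx":-7.07,"ry":0,"rz":-7.07,"gripper":-1}
  ]
}}

```text
time_s: 12.25
eef_pos: [455.7, 153.3, 224.9]
orientation: [1.466, 1.957, -0.606]
wrist_force: [0.4, -0.5, -2.6]
grip_width: 51.7
gripper_force: 24.9
```

Run:
```python
from h import *
p,R,s=tool(); z=R.as_matrix()[:,2];az=np.degrees(np.arctan2(z[1],z[0]));print(s['time_s'],s['joint_positions'].round(3),p.round(1),s['grip_width'],z.round(3),az); print(rel((420,326,180),az,45,0,flip=True)); print(rel((420,326,72),az,45,0,flip=True))
```

```text
12.25 [ 1.128  0.265 -0.583  0.499 -1.388  2.034] [455.7 153.3 224.9] 51.6664572316581 [ 0.199 -0.678 -0.708] -73.61649506632226
{'TCP': array([423.8, 313.1, 166.6]), 'shift_now': array([156.2,  14.4, -73.3]), 'turn': array([-0. , -0.1, -0.1]), 'shift_after': array([156.1,  14.5, -73.5])}
{'TCP': array([423.8, 313.1,  58.6]), 'shift_now': array([232.5,  14.3,   3.1]), 'turn': array([-0. , -0.1, -0.1]), 'shift_after': array([232.5,  14.5,   2.8])}
```

Emit:
{"fn": "jog_arm", "kwargs": {
  "plan": [
    {"x":0.052,"y":0.005,"z":-0.024,"rx":0,"ry":0,"rz":0,"gripper":-1},
    {"x":0.052,"y":0.005,"z":-0.024,"rx":0,"ry":0,"rz":0,"gripper":-1},
    {"x":0.052,"y":0.004,"z":-0.025,"rx":0,"ry":0,"rz":0,"gripper":-1},
    {"x":0.035,"y":0,"z":0.035,"rx":0,"ry":0,"rz":0,"gripper":-1},
    {"x":0.025,"y":0,"z":0.025,"rx":0,"ry":0,"rz":0,"gripper":-1},
    {"x":0.012,"y":0,"z":0.012,"rx":0,"ry":0,"rz":0,"gripper":-1},
    {"x":0,"y":0,"z":0,"rx":0,"ry":0,"rz":0,"gripper":-1}
  ]
}}

```text
time_s: 13.12
eef_pos: [424.2, 311.8, 63.8]
orientation: [1.471, 1.953, -0.611]
wrist_force: [-0.8, 0.8, -1.9]
grip_width: 51.4
gripper_force: 24.9
```

Run:
```python
from h import *
p,R,s=tool(); z=R.as_matrix()[:,2];print(s['time_s'],s['joint_positions'].round(3),p.round(1),s['wrist_force']); print(rel((420,326,69),-73.6,45,0,flip=True))
```

```text
13.125 [ 1.285  0.61  -0.43   0.409 -1.26   1.861] [424.2 311.8  63.8] [-0.77401404  0.80776661 -1.90886099]
{'TCP': array([423.8, 313.1,  55.6]), 'shift_now': array([6.8, 0. , 4.9]), 'turn': array([-0.3,  0.1, -0.2]), 'shift_after': array([6.8, 0. , 4.9])}
```

Emit:
{"fn": "jog_arm", "kwargs": {
  "plan": [
    {"x":0.003,"y":0,"z":0.003,"rx":0,"ry":0,"rz":0,"gripper":-1},
    {"x":0.0015,"y":0,"z":0.0015,"rx":0,"ry":0,"rz":0,"gripper":-1},
    {"x":0,"y":0,"z":0,"rx":0,"ry":0,"rz":0,"gripper":-1}
  ]
}}

```text
time_s: 13.5
eef_pos: [423.9, 312.3, 58.0]
orientation: [1.472, 1.954, -0.609]
wrist_force: [-0.2, 0.3, -3.0]
grip_width: 51.2
gripper_force: 24.9
```

Emit:
{"fn": "jog_arm", "kwargs": {
  "plan": [
    {"x":0.001,"y":0,"z":0.001,"rx":0,"ry":0,"rz":0,"gripper":-1},
    {"x":0,"y":0,"z":0,"rx":0,"ry":0,"rz":0,"gripper":-1}
  ]
}}

```text
time_s: 13.75
eef_pos: [423.8, 312.1, 56.1]
orientation: [1.471, 1.954, -0.61]
wrist_force: [0.6, -0.1, -2.2]
grip_width: 51.6
gripper_force: 24.9
```

Emit:
{"fn": "jog_arm", "kwargs": {
  "plan": [
    {"x":0.001,"y":0,"z":0.001,"rx":0,"ry":0,"rz":0,"gripper":-1},
    {"x":0,"y":0,"z":0,"rx":0,"ry":0,"rz":0,"gripper":-1}
  ]
}}

```text
time_s: 14.0
eef_pos: [423.9, 312.1, 55.7]
orientation: [1.469, 1.953, -0.611]
wrist_force: [-2.5, 1.1, 5.2]
grip_width: 51.7
gripper_force: 24.9
```

Emit:
{"fn": "jog_arm", "kwargs": {
  "plan": [
    {"x":0,"y":0,"z":0,"rx":0,"ry":0,"rz":0,"gripper":1},
    {"x":0,"y":0,"z":0,"rx":0,"ry":0,"rz":0,"gripper":1},
    {"x":0,"y":0,"z":0,"rx":0,"ry":0,"rz":0,"gripper":1},
    {"x":0,"y":0,"z":0,"rx":0,"ry":0,"rz":0,"gripper":1},
    {"x":0,"y":0,"z":-0.02,"rx":0,"ry":0,"rz":0,"gripper":1},
    {"x":0,"y":0,"z":-0.04,"rx":0,"ry":0,"rz":0,"gripper":1},
    {"x":0,"y":0,"z":-0.05,"rx":0,"ry":0,"rz":0,"gripper":1},
    {"x":0,"y":0,"z":-0.05,"rx":0,"ry":0,"rz":0,"gripper":1}
  ]
}}

```text
time_s: 15.0
eef_pos: [392.2, 421.6, 168.9]
orientation: [1.471, 1.954, -0.611]
wrist_force: [0.8, 0.7, 0.5]
grip_width: 87.5
gripper_force: 0.0
```

Run:
```python
from h import *
p,R,s=tool(); print(s['time_s'],s['joint_positions'].round(3),p.round(1))
for n in('top','scene'):
    C=shot(n,n+'1');K=C['camera_matrix'];M=C['camera_from_world'];r=C['range_z'];v,u=np.nonzero(r>0)
    q=(np.linalg.inv(K)@np.stack([u,v,np.ones_like(u)])*r[v,u]); q=(M[:3,:3].T@(q-M[:3,3:])).T
    q=q[(abs(q[:,0]-420)<50)&(abs(q[:,1]-326)<50)&(q[:,2]>88)&(q[:,2]<110)]; print(n,len(q),q.mean(0),np.ptp(q,axis=0))
```

```text
15.0 [ 1.376  0.598 -0.124  0.328 -1.577  1.921] [392.2 421.6 168.9]
top 345 [421.95895538 324.65143483  98.18289243] [49.93457129 51.46175119 13.46627767]
scene 484 [426.43817309 329.15089633  96.66879051] [53.72193298 51.09388714 14.32777064]
```

White jar stands at (422,325), within about 6 mm of the mat's centre. Next is the red jar: go upright, travel to it, and yaw.

Run:
```python
from h import *
print(rel((392,422,240),-73.6,0,0,True,False)); print(rel((445,-367,240),-73.6,0,0,True,False));
```

```text
{'TCP': array([392., 422., 240.]), 'shift_now': array([-51. ,  -1.5, -46.9]), 'turn': array([ 0.1, 44.7, -0.3]), 'shift_after': array([ -3.3,  -1.8, -69.2])}
{'TCP': array([ 445., -367.,  240.]), 'shift_now': array([-600.6, -170.9,  495.8]), 'turn': array([ 0.1, 44.7, -0.3]), 'shift_after': array([-775.1, -173.7,  -69.2])}
```

Emit:
{"fn": "jog_arm", "kwargs": {
  "plan": [
    {"x":0,"y":0,"z":0,"rx":0,"ry":8.94,"rz":0,"gripper":1},
    {"x":0,"y":0,"z":0,"rx":0,"ry":8.94,"rz":0,"gripper":1},
    {"x":0,"y":0,"z":0,"rx":0,"ry":8.94,"rz":0,"gripper":1},
    {"x":0,"y":0,"z":0,"rx":0,"ry":8.94,"rz":0,"gripper":1},
    {"x":0,"y":0,"z":0,"rx":0,"ry":8.94,"rz":0,"gripper":1},
    {"x":0,"y":0,"z":-0.06,"rx":0,"ry":0,"rz":0,"gripper":1},
    {"x":-0.055,"y":-0.0125,"z":0,"rx":0,"ry":0,"rz":0,"gripper":1},
    {"x":-0.055,"y":-0.0125,"z":0,"rx":0,"ry":0,"rz":0,"gripper":1}
  ]
}}

```text
time_s: 16.1
eef_pos: [398.7, 307.0, 228.4]
orientation: [1.888, 2.507, -0.005]
wrist_force: [0.8, -0.3, -0.6]
grip_width: 87.7
gripper_force: 0.0
```

Emit:
{"fn": "jog_arm", "kwargs": {
  "plan": [
    {"x":-0.055,"y":-0.0125,"z":0,"rx":0,"ry":0,"rz":0,"gripper":1},
    {"x":-0.055,"y":-0.0125,"z":0,"rx":0,"ry":0,"rz":0,"gripper":1},
    {"x":-0.055,"y":-0.0125,"z":0,"rx":0,"ry":0,"rz":0,"gripper":1},
    {"x":-0.055,"y":-0.0125,"z":0,"rx":0,"ry":0,"rz":0,"gripper":1},
    {"x":-0.055,"y":-0.0125,"z":0,"rx":0,"ry":0,"rz":0,"gripper":1},
    {"x":-0.055,"y":-0.0125,"z":0,"rx":0,"ry":0,"rz":0,"gripper":1},
    {"x":-0.055,"y":-0.0125,"z":0,"rx":0,"ry":0,"rz":0,"gripper":1},
    {"x":-0.055,"y":-0.0125,"z":0,"rx":0,"ry":0,"rz":0,"gripper":1}
  ]
}}

```text
time_s: 17.1
eef_pos: [408.0, -101.4, 229.2]
orientation: [1.913, 2.412, -0.063]
wrist_force: [0.2, -0.6, 0.0]
grip_width: 87.8
gripper_force: 0.0
```

Run:
```python
from h import *
p,R,s=tool(); print(s['time_s'],s['joint_positions'].round(3),p.round(1)); print(rel((450,-367,240),-73.6,0,0,True,False)); print(rel((450,-367,240),146,0,0,True,False));
```

```text
17.1 [ 0.305 -0.107 -0.565  0.083 -1.113  3.03 ] [ 408.  -101.4  229.2]
{'TCP': array([ 450., -367.,  240.]), 'shift_now': array([-268.2,  -19.7,    9. ]), 'turn': array([ 0.3,  4.3, -3.2]), 'shift_after': array([-266.6,  -34.7,  -10.8])}
{'TCP': array([ 450., -367.,  240.]), 'shift_now': array([-268.2,  -19.7,    9. ]), 'turn': array([  5.3,   1.5, 137.1]), 'shift_after': array([183.3, 196.7, -10.8])}
```

Emit:
{"fn": "jog_arm", "kwargs": {
  "plan": [
    {"x":0,"y":0,"z":0,"rx":0.4,"ry":0.1,"rz":10.5,"gripper":1},
    {"x":0,"y":0,"z":0,"rx":0.4,"ry":0.1,"rz":10.5,"gripper":1},
    {"x":0,"y":0,"z":0,"rx":0.4,"ry":0.1,"rz":10.5,"gripper":1},
    {"x":0,"y":0,"z":0,"rx":0.4,"ry":0.1,"rz":10.5,"gripper":1},
    {"x":0,"y":0,"z":0,"rx":0.4,"ry":0.1,"rz":10.5,"gripper":1},
    {"x":0,"y":0,"z":0,"rx":0.4,"ry":0.1,"rz":10.5,"gripper":1},
    {"x":0,"y":0,"z":0,"rx":0.4,"ry":0.1,"rz":10.5,"gripper":1},
    {"x":0,"y":0,"z":0,"rx":0.4,"ry":0.1,"rz":10.5,"gripper":1}
  ]
}}

```text
time_s: 18.1
eef_pos: [408.3, -99.7, 229.2]
orientation: [3.068, 0.511, -0.033]
wrist_force: [0.0, -0.5, 0.7]
grip_width: 87.9
gripper_force: 0.0
```

Emit:
{"fn": "jog_arm", "kwargs": {
  "plan": [
    {"x":0,"y":0,"z":0,"rx":0.4,"ry":0.1,"rz":10.5,"gripper":1},
    {"x":0,"y":0,"z":0,"rx":0.4,"ry":0.1,"rz":10.5,"gripper":1},
    {"x":0,"y":0,"z":0,"rx":0.4,"ry":0.1,"rz":10.5,"gripper":1},
    {"x":0,"y":0,"z":0,"rx":0.4,"ry":0.1,"rz":10.5,"gripper":1},
    {"x":0,"y":0,"z":0,"rx":0.4,"ry":0.1,"rz":10.5,"gripper":1},
    {"x":0.045,"y":0.049,"z":-0.003,"rx":0,"ry":0,"rz":0,"gripper":1},
    {"x":0.045,"y":0.049,"z":-0.003,"rx":0,"ry":0,"rz":0,"gripper":1}
  ]
}}

```text
time_s: 18.98
eef_pos: [429.3, -223.5, 235.6]
orientation: [3.01, -0.893, -0.002]
wrist_force: [1.6, 1.5, 0.0]
grip_width: 87.9
gripper_force: 0.0
```

Run:
```python
from h import *
p,R,s=tool(); print(s['time_s'],s['joint_positions'].round(3),p.round(1)); print(rel((450,-367,240),146,0,0,True,False));
```

```text
18.975 [-0.071  0.034 -0.381  0.002 -1.158  1.064] [ 429.3 -223.5  235.6]
{'TCP': array([ 450., -367.,  240.]), 'shift_now': array([ 95.7, 109. ,  -4.2]), 'turn': array([0.1, 0. , 0.9]), 'shift_after': array([ 97.4, 107.4,  -4.4])}
```

Emit:
{"fn": "jog_arm", "kwargs": {
  "plan": [
    {"x":0.043,"y":0.047,"z":-0.002,"rx":0,"ry":0,"rz":0.5,"gripper":1},
    {"x":0.043,"y":0.047,"z":-0.002,"rx":0,"ry":0,"rz":0.4,"gripper":1},
    {"x":0.009,"y":0.012,"z":0,"rx":0,"ry":0,"rz":0,"gripper":1},
    {"x":0,"y":0,"z":0,"rx":0,"ry":0,"rz":0,"gripper":1}
  ]
}}

```text
time_s: 19.48
eef_pos: [448.5, -361.7, 238.4]
orientation: [3.0, -0.925, -0.006]
wrist_force: [0.0, 1.0, -0.2]
grip_width: 87.7
gripper_force: 0.0
```

Run:
```python
from h import *
c=shot('wrist','w3')
p,R,s=tool(); print(s['time_s'],p.round(1)); print(rel((480,-367,80),146,0,0,True))
for q in[(480,-367,99),(480-26*.82,-367+26*.57,99)]:print(proj(c,q))
```

```text
19.525 [ 448.7 -360.7  238.8]
{'TCP': array([ 480., -367.,   61.]), 'shift_now': array([ 29.9, -12.9, 177.7]), 'turn': array([ 0.2,  0.1, -0.2]), 'shift_after': array([ 29.5, -12.3, 177.8])}
[304.70741129 195.49581047]
[304.81534358 225.01375421]
```

View pics/w3.png

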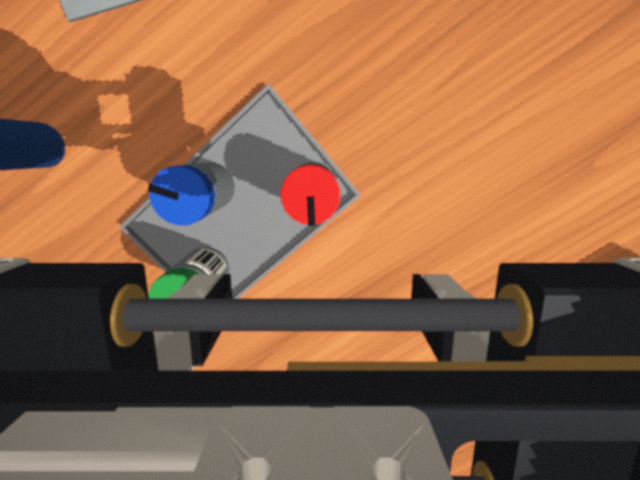

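The red lid's centre is at (310.5,195) and its stripe tip at (311.5,224).

Run:
```python
from h import *
c=load('w3'); a=at_z(c,310.5,195,99);b=at_z(c,311.5,224,99);print(a,b,np.degrees(np.arctan2(*(b-a)[[1,0]])),np.linalg.norm(b-a))
# segment red lid
h=cv2.cvtColor(c['color'],cv2.COLOR_RGB2HSV);m=((h[...,1]>180)&(h[...,2]>120)&((h[...,0]<5)|(h[...,0]>175))).astype(np.uint8);m[260:]=0
k=max(cv2.findContours(m,0,2)[0],key=cv2.contourArea);hull=cv2.convexHull(k);(u,v),r=cv2.minEnclosingCircle(hull);print(u,v,r);q=at_z(c,u,v,99);print('lid',q)
# stripe pixels dark within lid
yy,xx=np.mgrid[:480,:640];d=((c['color'].max(2)<70)&(np.hypot(xx-u,yy-v)<r-2));e=at_z(c,xx[d].mean(),yy[d].mean(),99);print(d.sum(),'az',np.degrees(np.arctan2(*(e-q)[[1,0]])))
print(rel((q[0],q[1],80),146,0,0,True)); print(by_range(c,int(u),int(v)-8))
```

```text
[ 477.5392372 -371.3576122   99.       ] [ 456.11126776 -357.55147247   99.        ] 147.20612954465173 25.490534883437057
310.36566162109375 194.31729125976562 29.681425094604492
lid [ 478.08640038 -371.5969037    99.        ]
121 az 145.81041783484955
{'TCP': array([ 478.1, -371.6,   61. ]), 'shift_now': array([ 30.9,  -8. , 177.7]), 'turn': array([ 0.2,  0.1, -0.2]), 'shift_after': array([ 30.5,  -7.4, 177.8])}
[ 484.19580213 -375.50839939  100.44784289]
```

Emit:
{"fn": "jog_arm", "kwargs": {
  "plan": [
    {"x":0.0305,"y":-0.007,"z":0.03,"rx":0,"ry":0,"rz":0,"gripper":1},
    {"x":0,"y":0,"z":0.05,"rx":0,"ry":0,"rz":0,"gripper":1},
    {"x":0,"y":0,"z":0.05,"rx":0,"ry":0,"rz":0,"gripper":1},
    {"x":0,"y":0,"z":0.035,"rx":0,"ry":0,"rz":0,"gripper":1},
    {"x":0,"y":0,"z":0.013,"rx":0,"ry":0,"rz":0,"gripper":1}
  ]
}}

```text
time_s: 20.15
eef_pos: [477.2, -370.7, 60.0]
orientation: [3.002, -0.919, -0.007]
wrist_force: [-0.2, 0.2, 0.5]
grip_width: 87.6
gripper_force: 0.0
```

Emit:
{"fn": "jog_arm", "kwargs": {
  "force": 25,
  "plan": [
    {"x":0,"y":0,"z":0,"rx":0,"ry":0,"rz":0,"gripper":-1},
    {"x":0,"y":0,"z":0,"rx":0,"ry":0,"rz":0,"gripper":-1},
    {"x":0,"y":0,"z":0,"rx":0,"ry":0,"rz":0,"gripper":-1},
    {"x":0,"y":0,"z":0,"rx":0,"ry":0,"rz":0,"gripper":-1},
    {"x":0,"y":0,"z":0,"rx":0,"ry":0,"rz":0,"gripper":-1},
    {"x":0,"y":0,"z":0,"rx":0,"ry":0,"rz":0,"gripper":-1}
  ]
}}

```text
time_s: 20.9
eef_pos: [478.9, -372.8, 62.4]
orientation: [3.001, -0.921, -0.001]
wrist_force: [0.9, 2.4, 6.3]
grip_width: 52.0
gripper_force: 25.0
```

Emit:
{"fn": "jog_arm", "kwargs": {
  "plan": [
    {"x":0,"y":0,"z":-0.01,"rx":0,"ry":0,"rz":0,"gripper":-1},
    {"x":0,"y":0,"z":0,"rx":0,"ry":0,"rz":10,"gripper":-1},
    {"x":0,"y":0,"z":0,"rx":0,"ry":0,"rz":10,"gripper":-1},
    {"x":0,"y":0,"z":0,"rx":0,"ry":0,"rz":10,"gripper":-1},
    {"x":0,"y":0,"z":0,"rx":0,"ry":0,"rz":10,"gripper":-1},
    {"x":0,"y":0,"z":0,"rx":0,"ry":0,"rz":10,"gripper":-1},
    {"x":0,"y":0,"z":0,"rx":0,"ry":0,"rz":10,"gripper":-1},
    {"x":0,"y":0,"z":0,"rx":0,"ry":0,"rz":10,"gripper":-1}
  ]
}}

```text
time_s: 21.9
eef_pos: [477.5, -372.5, 71.3]
orientation: [1.922, -2.481, -0.002]
wrist_force: [-0.4, -0.8, -3.3]
grip_width: 51.6
gripper_force: 24.9
```

Emit:
{"fn": "jog_arm", "kwargs": {
  "plan": [
    {"x":0,"y":0,"z":0.007,"rx":0,"ry":0,"rz":0.5,"gripper":-1},
    {"x":0,"y":0,"z":0.002,"rx":0,"ry":0,"rz":0,"gripper":-1},
    {"x":0,"y":0,"z":0,"rx":0,"ry":0,"rz":0,"gripper":-1}
  ]
}}

```text
time_s: 22.28
eef_pos: [477.6, -372.5, 62.3]
orientation: [1.922, -2.481, -0.002]
wrist_force: [-1.4, 1.0, -0.2]
grip_width: 51.8
gripper_force: 24.9
```

Run:
```python
from h import *
p,R,s=tool(); print(s['time_s'],s['joint_positions'].round(3),p.round(1),s['wrist_force'].round(1)); print(rel((479,-372,80),76,0,0,True));
```

```text
22.275 [-0.339  0.398 -0.344  0.003 -0.832  0.084] [ 477.6 -372.5   62.3] [-1.4  1.  -0.2]
{'TCP': array([ 479., -372.,   61.]), 'shift_now': array([-0.8, -1.2,  1.3]), 'turn': array([ 0.2, -0.1, -0.5]), 'shift_after': array([-0.8, -1.2,  1.3])}
```

Emit:
{"fn": "jog_arm", "kwargs": {
  "plan": [
    {"x":0,"y":0,"z":0.0005,"rx":0,"ry":0,"rz":0,"gripper":1},
    {"x":0,"y":0,"z":0,"rx":0,"ry":0,"rz":0,"gripper":1},
    {"x":0,"y":0,"z":0,"rx":0,"ry":0,"rz":0,"gripper":1},
    {"x":0,"y":0,"z":0,"rx":0,"ry":0,"rz":0,"gripper":1},
    {"x":0,"y":0,"z":-0.03,"rx":0,"ry":0,"rz":0,"gripper":1},
    {"x":0,"y":0,"z":-0.05,"rx":0,"ry":0,"rz":0,"gripper":1},
    {"x":0,"y":0,"z":-0.05,"rx":0,"ry":0,"rz":0,"gripper":1}
  ]
}}

```text
time_s: 23.15
eef_pos: [478.3, -372.3, 193.3]
orientation: [1.919, -2.483, -0.001]
wrist_force: [1.1, -0.8, -0.8]
grip_width: 87.5
gripper_force: 0.0
```

Run:
```python
from h import *
p,R,s=tool(); print(s['time_s'],s['joint_positions'].round(3),p.round(1),s['wrist_force'].round(1)); print(rel((478,-372.5,72),76,45,130,True));
```

```text
23.15 [-0.338  0.271 -0.194  0.003 -1.109  0.082] [ 478.3 -372.3  193.3] [ 1.1 -0.8 -0.8]
{'TCP': array([ 459. , -448.7,  150.5]), 'shift_now': array([78.6, -0.7, 43. ]), 'turn': array([ -0.1, -45.1,  -0.6]), 'shift_after': array([ 85.9,   0.2, -25.4])}
```

Emit:
{"fn": "jog_arm", "kwargs": {
  "plan": [
    {"x":0.039,"y":0,"z":0,"rx":0,"ry":-5,"rz":0,"gripper":1},
    {"x":0.039,"y":0,"z":0,"rx":0,"ry":-8,"rz":0,"gripper":1},
    {"x":0,"y":0,"z":0,"rx":0,"ry":-8,"rz":0,"gripper":1},
    {"x":0,"y":0,"z":0,"rx":0,"ry":-8,"rz":0,"gripper":1},
    {"x":0,"y":0,"z":0,"rx":0,"ry":-8,"rz":0,"gripper":1},
    {"x":0,"y":0,"z":0,"rx":0,"ry":-8,"rz":-0.5,"gripper":1}
  ]
}}

```text
time_s: 23.9
eef_pos: [458.8, -448.4, 189.2]
orientation: [-1.504, 1.93, 0.619]
wrist_force: [0.3, -0.2, -0.7]
grip_width: 87.9
gripper_force: 0.0
```

Run:
```python
from h import *
p,R,s=tool(); print(s['time_s'],s['joint_positions'].round(3),p.round(1),s['wrist_force'].round(1)); print(rel((478,-372.5,72),76,45,130,True));
```

```text
23.9 [-0.873  0.66   0.427 -0.635 -1.81   0.625] [ 458.8 -448.4  189.2] [ 0.3 -0.2 -0.7]
{'TCP': array([ 459. , -448.7,  150.5]), 'shift_now': array([27.5, -0. , 27.2]), 'turn': array([-0.4,  0.1,  0. ]), 'shift_after': array([27.5, -0.2, 27.2])}
```

Reachable. Now down to the pre-grasp and a check of the jar by the wrist camera.

Emit:
{"fn": "jog_arm", "kwargs": {
  "plan": [
    {"x":0.0275,"y":0,"z":0.027,"rx":-0.4,"ry":0,"rz":0,"gripper":1},
    {"x":0,"y":0,"z":0,"rx":0,"ry":0,"rz":0,"gripper":1}
  ]
}}

```text
time_s: 24.15
eef_pos: [457.7, -447.2, 146.5]
orientation: [-1.505, 1.934, 0.634]
wrist_force: [-0.8, 0.7, 0.3]
grip_width: 87.7
gripper_force: 0.0
```

Run:
```python
from h import *
c=shot('wrist','w4')
p,R,s=tool(); print(s['time_s'],s['joint_positions'].round(3),p.round(1)); print(rel((478,-372.5,72),76,45,0,True)); print(proj(c,(478,-372.5,99)),proj(c,(478+6,-372.5+25,99)))
```

```text
24.2 [-0.868  0.695  0.394 -0.621 -1.759  0.66 ] [ 458.4 -447.8  149. ]
{'TCP': array([ 481.3, -359.5,   58.6]), 'shift_now': array([ -0.7,  -1.2, 128.5]), 'turn': array([ 0.2, -0. , -0.1]), 'shift_after': array([ -0.6,  -0.8, 128.5])}
[318.78851569 270.5120367 ] [319.29607074 283.97333453]
```

View pics/w4.png

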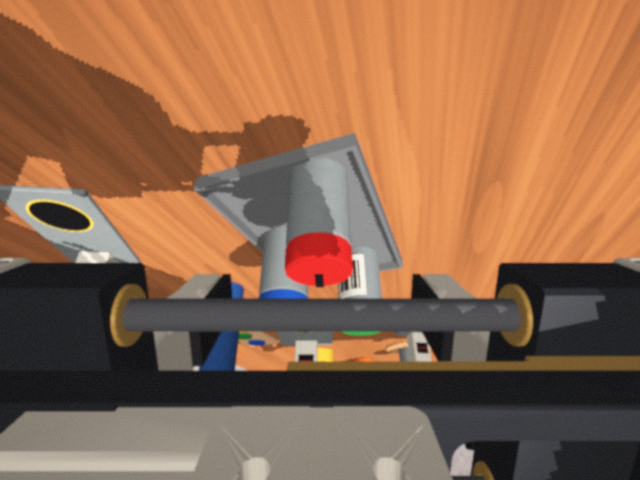

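The red lid's centre is at (319,265) and the stripe points straight ahead to (319.5,283), so the patch faces along the approach. Grip it.

Emit:
{"fn": "jog_arm", "kwargs": {
  "plan": [
    {"x":0,"y":-0.001,"z":0.04,"rx":0,"ry":0,"rz":0,"gripper":1},
    {"x":0,"y":0,"z":0.04,"rx":0,"ry":0,"rz":0,"gripper":1},
    {"x":0,"y":0,"z":0.03,"rx":0,"ry":0,"rz":0,"gripper":1},
    {"x":0,"y":0,"z":0.018,"rx":0,"ry":0,"rz":0,"gripper":1},
    {"x":0,"y":0,"z":0,"rx":0,"ry":0,"rz":0,"gripper":1}
  ]
}}

```text
time_s: 24.82
eef_pos: [482.1, -360.2, 60.5]
orientation: [-1.513, 1.932, 0.625]
wrist_force: [0.4, 0.2, 0.4]
grip_width: 88.1
gripper_force: 0.0
```

Emit:
{"fn": "jog_arm", "kwargs": {
  "force": 25,
  "plan": [
    {"x":0,"y":0,"z":0,"rx":0,"ry":0,"rz":0,"gripper":-1},
    {"x":0,"y":0,"z":0,"rx":0,"ry":0,"rz":0,"gripper":-1},
    {"x":0,"y":0,"z":0,"rx":0,"ry":0,"rz":0,"gripper":-1},
    {"x":0,"y":0,"z":0,"rx":0,"ry":0,"rz":0,"gripper":-1},
    {"x":0,"y":0,"z":0,"rx":0,"ry":0,"rz":0,"gripper":-1},
    {"x":0,"y":0,"z":0,"rx":0,"ry":0,"rz":0,"gripper":-1}
  ]
}}

```text
time_s: 25.58
eef_pos: [481.3, -361.0, 59.6]
orientation: [-1.511, 1.933, 0.625]
wrist_force: [-1.4, -1.5, 1.3]
grip_width: 51.4
gripper_force: 25.0
```

Run:
```python
from h import *
p,R,s=tool(); print(s['time_s'],s['joint_positions'].round(3),p.round(1),s['wrist_force'].round(1),s['gripper_force']); print(rel((478,-372.5,72),76,45,0,True));
```

```text
25.575 [-0.773  0.699  0.18  -0.655 -1.529  0.722] [ 481.3 -361.    59.6] [-1.4 -1.5  1.3] 24.999650716781616
{'TCP': array([ 481.3, -359.5,   58.6]), 'shift_now': array([-0.3,  0.4,  1.8]), 'turn': array([ 0.1, -0.1, -0. ]), 'shift_after': array([-0.3,  0.4,  1.8])}
```

Emit:
{"fn": "jog_arm", "kwargs": {
  "plan": [
    {"x":-0.01,"y":0,"z":-0.01,"rx":0,"ry":0,"rz":0,"gripper":-1},
    {"x":-0.03,"y":0,"z":-0.03,"rx":0,"ry":0,"rz":0,"gripper":-1},
    {"x":-0.03,"y":0,"z":-0.03,"rx":0,"ry":0,"rz":0,"gripper":-1},
    {"x":-0.026,"y":0,"z":-0.026,"rx":0,"ry":0,"rz":0,"gripper":-1}
  ]
}}

```text
time_s: 26.08
eef_pos: [481.9, -360.6, 197.5]
orientation: [-1.511, 1.933, 0.623]
wrist_force: [0.8, -0.0, -3.6]
grip_width: 51.6
gripper_force: 25.0
```

Run:
```python
from h import *
p,R,s=tool(); print(s['time_s'],s['joint_positions'].round(3),p.round(1),s['wrist_force'].round(1),s['gripper_force']); print(rel((590.6,-59.5,195),76,45,0,True,False));
```

```text
26.075 [-0.773  0.56   0.276 -0.662 -1.715  0.579] [ 481.9 -360.6  197.5] [ 0.8 -0.  -3.6] 24.99857448041439
{'TCP': array([590.6, -59.5, 195. ]), 'shift_now': array([-224.2,  -32.8,  226.2]), 'turn': array([ 0. , -0.2,  0. ]), 'shift_after': array([-223.4,  -32.6,  227. ])}
```

Emit:
{"fn": "jog_arm", "kwargs": {
  "plan": [
    {"x":-0.037,"y":-0.0055,"z":0.038,"rx":0,"ry":0,"rz":0,"gripper":-1},
    {"x":-0.037,"y":-0.0055,"z":0.038,"rx":0,"ry":0,"rz":0,"gripper":-1},
    {"x":-0.037,"y":-0.0055,"z":0.038,"rx":0,"ry":0,"rz":0,"gripper":-1},
    {"x":-0.037,"y":-0.0055,"z":0.038,"rx":0,"ry":0,"rz":0,"gripper":-1},
    {"x":-0.037,"y":-0.0055,"z":0.038,"rx":0,"ry":0,"rz":0,"gripper":-1},
    {"x":-0.037,"y":-0.0055,"z":0.037,"rx":0,"ry":0,"rz":0,"gripper":-1},
    {"x":0,"y":0,"z":0,"rx":0,"ry":0,"rz":0,"gripper":-1}
  ]
}}

```text
time_s: 26.95
eef_pos: [590.7, -56.5, 192.2]
orientation: [-1.514, 1.929, 0.627]
wrist_force: [0.4, -1.7, -4.6]
grip_width: 51.9
gripper_force: 25.0
```

Run:
```python
from h import *
c=shot('wrist','w5'); t=shot('top','top2')
p,R,s=tool(); print(s['time_s'],s['joint_positions'].round(3),p.round(1),s['wrist_force'].round(1),s['gripper_force']); print(rel((622.4,68.1,64),76,45,0,True,False)); print(proj(c,(619.5,56.5,8)))
a=cv2.resize(t['color'][180:250,250:350,::-1],None,fx=4,fy=4,interpolation=cv2.INTER_CUBIC); b=cv2.resize(c['color'][60:335,120:520,::-1],(400,275))
cv2.imwrite('pics/crop2.png',np.hstack([a[:275],b]))
```

```text
27.05 [-0.325  0.375 -0.002 -0.801 -1.363  0.327] [590.2 -59.7 191.6] [ 0.7 -0.  -3.8] 24.998894333839417
{'TCP': array([622.4,  68.1,  64. ]), 'shift_now': array([ -3.5,  -0.8, 183.4]), 'turn': array([ 0.1, -0.2,  0.1]), 'shift_after': array([ -3. ,  -0.4, 183.4])}
[319.98974696 169.19657431]
```

View pics/crop2.png

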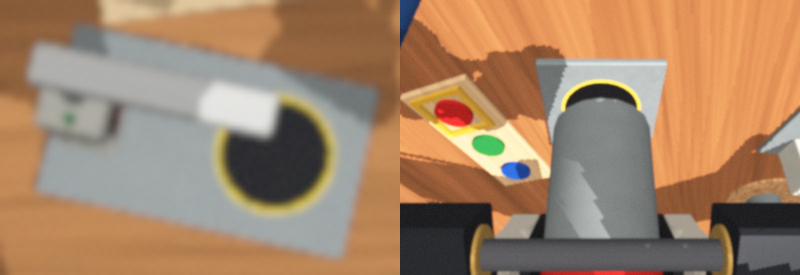

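The left half (top view) shows the empty circle centred at crop (275,154), with the bar's free end over its upper edge. The right half (wrist view) shows the jar upright and in line with the circle, which is centred near crop x 601. I lower the jar in.

Emit:
{"fn": "jog_arm", "kwargs": {
  "plan": [
    {"x":-0.0045,"y":-0.0005,"z":0.045,"rx":0,"ry":0,"rz":0,"gripper":-1},
    {"x":0,"y":0,"z":0.045,"rx":0,"ry":0,"rz":0,"gripper":-1},
    {"x":0,"y":0,"z":0.04,"rx":0,"ry":0,"rz":0,"gripper":-1},
    {"x":0,"y":0,"z":0.03,"rx":0,"ry":0,"rz":0,"gripper":-1},
    {"x":0,"y":0,"z":0.019,"rx":0,"ry":0,"rz":0,"gripper":-1},
    {"x":0,"y":0,"z":0,"rx":0,"ry":0,"rz":0,"gripper":-1}
  ]
}}

```text
time_s: 27.8
eef_pos: [621.6, 65.0, 66.4]
orientation: [-1.51, 1.934, 0.627]
wrist_force: [0.0, 0.3, -4.0]
grip_width: 51.3
gripper_force: 25.0
```

Run:
```python
from h import *
p,R,s=tool(); print(s['time_s'],p.round(1),s['wrist_force'].round(1)); print(rel((621.6,66.4,63.6),76,45,0,True,False))
```

```text
27.8 [621.6  65.   66.4] [ 0.   0.3 -4. ]
{'TCP': array([621.6,  66.4,  63.6]), 'shift_now': array([1.1, 0.3, 2.9]), 'turn': array([ 0.2, -0.1, -0.1]), 'shift_after': array([1.1, 0.3, 2.9])}
```

Emit:
{"fn": "jog_arm", "kwargs": {
  "plan": [
    {"x":0.001,"y":0,"z":0.0025,"rx":0,"ry":0,"rz":0,"gripper":-1},
    {"x":0,"y":0,"z":0,"rx":0,"ry":0,"rz":0,"gripper":-1},
    {"x":0,"y":0,"z":0,"rx":0,"ry":0,"rz":0,"gripper":-1}
  ]
}}

```text
time_s: 28.18
eef_pos: [622.5, 65.6, 65.5]
orientation: [-1.51, 1.933, 0.624]
wrist_force: [0.3, 0.6, -3.3]
grip_width: 51.7
gripper_force: 25.0
```

Emit:
{"fn": "jog_arm", "kwargs": {
  "plan": [
    {"x":0.0005,"y":0,"z":0.0005,"rx":0,"ry":0,"rz":0,"gripper":-1},
    {"x":0,"y":0,"z":0,"rx":0,"ry":0,"rz":0,"gripper":-1}
  ]
}}

```text
time_s: 28.42
eef_pos: [622.2, 66.1, 64.3]
orientation: [-1.51, 1.933, 0.625]
wrist_force: [-0.7, -0.1, -2.9]
grip_width: 51.6
gripper_force: 25.0
```

Emit:
{"fn": "jog_arm", "kwargs": {
  "plan": [
    {"x":0.0007,"y":0,"z":0.0007,"rx":0,"ry":0,"rz":0,"gripper":-1},
    {"x":0,"y":0,"z":0,"rx":0,"ry":0,"rz":0,"gripper":-1}
  ]
}}

```text
time_s: 28.68
eef_pos: [622.3, 66.2, 63.6]
orientation: [-1.511, 1.932, 0.625]
wrist_force: [-2.2, -1.4, 1.9]
grip_width: 51.6
gripper_force: 25.0
```

Emit:
{"fn": "jog_arm", "kwargs": {
  "plan": [
    {"x":0.0007,"y":0,"z":0.0007,"rx":0,"ry":0,"rz":0,"gripper":-1},
    {"x":0,"y":0,"z":0,"rx":0,"ry":0,"rz":0,"gripper":-1}
  ]
}}

```text
time_s: 28.92
eef_pos: [622.3, 66.2, 63.6]
orientation: [-1.511, 1.931, 0.625]
wrist_force: [-3.4, -2.6, 8.8]
grip_width: 51.7
gripper_force: 25.0
```

Contact is made. Release, back out along the tool axis, and look.

Emit:
{"fn": "jog_arm", "kwargs": {
  "plan": [
    {"x":0,"y":0,"z":0,"rx":0,"ry":0,"rz":0,"gripper":1},
    {"x":0,"y":0,"z":0,"rx":0,"ry":0,"rz":0,"gripper":1},
    {"x":0,"y":0,"z":0,"rx":0,"ry":0,"rz":0,"gripper":1},
    {"x":0,"y":0,"z":0,"rx":0,"ry":0,"rz":0,"gripper":1},
    {"x":0,"y":0,"z":-0.02,"rx":0,"ry":0,"rz":0,"gripper":1},
    {"x":0,"y":0,"z":-0.04,"rx":0,"ry":0,"rz":0,"gripper":1},
    {"x":0,"y":0,"z":-0.04,"rx":0,"ry":0,"rz":0,"gripper":1},
    {"x":0,"y":0,"z":-0.04,"rx":0,"ry":0,"rz":0,"gripper":1}
  ]
}}

```text
time_s: 29.92
eef_pos: [598.0, -31.5, 163.3]
orientation: [-1.511, 1.933, 0.624]
wrist_force: [0.2, 0.3, -0.3]
grip_width: 87.4
gripper_force: 0.0
```

Emit:
{"fn": "jog_arm", "kwargs": {
  "plan": [
    {"x":0,"y":0,"z":-0.04,"rx":0,"ry":0,"rz":0,"gripper":1},
    {"x":0,"y":0,"z":0,"rx":0,"ry":0,"rz":0,"gripper":1},
    {"x":0,"y":0,"z":0,"rx":0,"ry":0,"rz":0,"gripper":1}
  ]
}}

```text
time_s: 30.3
eef_pos: [591.5, -57.5, 190.1]
orientation: [-1.51, 1.933, 0.624]
wrist_force: [0.5, -0.7, -0.2]
grip_width: 87.6
gripper_force: 0.0
```

Run:
```python
from h import *
t=shot('top','top3');c=shot('scene','scene3');w=shot('wrist','w6');p,R,s=tool(); print(s['time_s'],p.round(1))
a=lambda f,x,y,ww,hh,k: cv2.resize(load(f)['color'][y:y+hh,x:x+ww,::-1],None,fx=k,fy=k,interpolation=cv2.INTER_CUBIC)
cv2.imwrite('pics/crop3.png',np.vstack([np.hstack([a('top3',250,180,100,75,4),a('scene3',280,215,100,75,4)]),np.hstack([a('w6',180,100,266,200,1.5),a('scene3',150,110,399,300,1)])[:300]]))
```

```text
30.45 [591.3 -56.5 189.1]Traceback (most recent call last):
  File "<stdin>", line 4, in <module>
    return _nx.concatenate(arrs, 0, dtype=dtype, casting=casting)
           ~~~~~~~~~~~~~~~^^^^^^^^^^^^^^^^^^^^^^^^^^^^^^^^^^^^^^^
ValueError: all the input array dimensions except for the concatenation axis must match exactly, but along dimension 1, the array at index 0 has size 800 and the array at index 1 has size 798
```

Run:
```python
from h import *
a=lambda f,x,y,ww,hh,k: cv2.resize(load(f)['color'][y:y+hh,x:x+ww,::-1],(400,300),interpolation=cv2.INTER_CUBIC)
cv2.imwrite('pics/crop3.png',np.vstack([np.hstack([a('top3',250,180,100,75,4),a('scene3',280,215,100,75,4)]),np.hstack([a('w6',180,100,266,200,1.5),a('scene3',150,110,400,300,1)])]))
```

```text
(no output)
```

View pics/crop3.png

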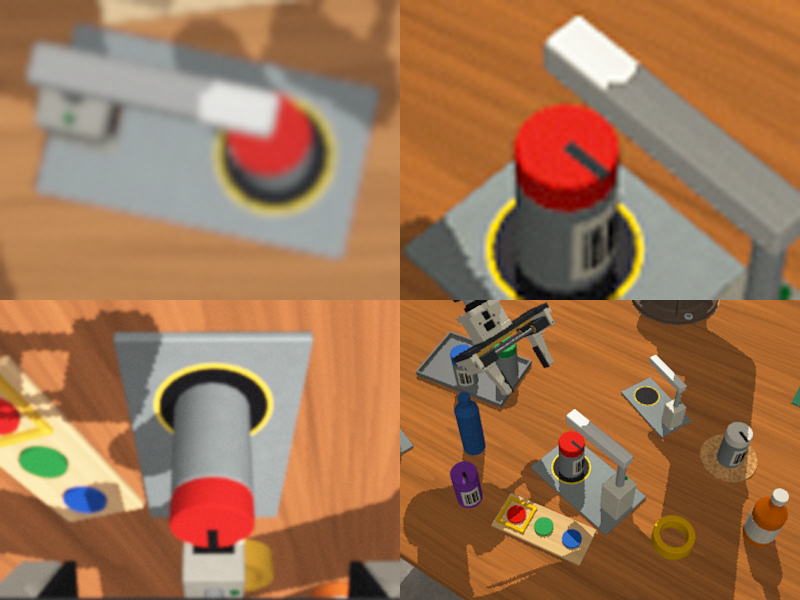

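The red jar stands upright in the circle, with its stripe and patch pointing at the scanner, and the white jar is on the mat. I check the centring and facing numerically.

Run:
```python
from h import *
np.set_printoptions(precision=1,suppress=True)
for f,box in(('top3',(290,190,345,250)),('scene3',(295,225,350,285)),('w6',(270,200,360,300))):
    c=load(f);h=cv2.cvtColor(c['color'],cv2.COLOR_RGB2HSV);x0,y0,x1,y1=box
    for nm,m in(('red',(h[...,1]>150)&(h[...,2]>80)&((h[...,0]<6)|(h[...,0]>174))),):
        k=np.zeros_like(m);k[y0:y1,x0:x1]=m[y0:y1,x0:x1];v,u=np.nonzero(k)
        r=c['range_z'][v,u];K=c['camera_matrix'];M=c['camera_from_world'];q=(np.linalg.inv(K)@np.stack([u,v,np.ones_like(u)])*r);q=(M[:3,:3].T@(q-M[:3,3:])).T
        q=q[(q[:,2]>98)&(q[:,2]<109)];print(f,len(q),'top centre',(q.min(0)+q.max(0))/2,np.ptp(q,axis=0))
S=load('scene3')
# scene crop: lid centre (567,147)/4, stripe tip (605,175)/4 ; circle centre (565,247)
o=lambda u,v:(280+(u-400)/4,215+v/4)
a=at_z(S,*o(567,147),103);b=at_z(S,*o(604,175),103);ci=at_z(S,*o(564.5,247),8);print('scene lid',a,'circle',ci,'az',np.degrees(np.arctan2(*(b-a)[[1,0]])))
W=load('w6');o=lambda u,v:(180+u*.665,100+(v-300)*.6667)
print('w6 circle',at_z(W,*o(213,400),8),'lid',at_z(W,*o(212,512),103))
T=load('top3');o=lambda u,v:(250+u/4,180+v/4);print('top circle',at_z(T,*o(275,154),8),'lid',at_z(T,*o(270,135),103))
```

```text
top3 175 top centre [616.7  55.9 102.5] [43.1 48.1  8.4]
scene3 400 top centre [622.6  60.6 102.3] [49.6 51.3  8.3]
w6 1441 top centre [619.4  54.5 102.1] [51.  50.5  8.2]
scene lid [624.4  61.2 103. ] circle [621.8  59.4   8. ] az 78.99341233072191
w6 circle [616.7  49.5   8. ] lid [615.3  39.6 103. ]
top circle [617.2  53.7   8. ] lid [616.1  53.5 103. ]
```

```bash
python3 -c "
from rig import env
print(env.hand_in())"
```

```text
the job is handed in; nothing more can be done
None
```

The job is handed in: the white-lidded jar stands on the cork mat about 5 mm off its centre, and the red ink jar (the framed tile's colour) stands in the circle within about 3 mm of its centre with its patch about 3° off square to the window; the interface gave no verdict back.

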